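Make up a staining kit and a mounting kit in their caddies

TASK

Make up the two kits from the stock on the bench: the white caddy (staining kit) gets the blue timer, the pot with the yellow lid and the pot with the grey lid; the blue caddy (mounting kit) gets the flat carton of cover glasses and the small bottle with the orange cap. Stand each pot and the bottle upright in a well of its caddy (either well, one in each), and lay the timer face up and the carton lengthwise down the slope flat on the caddy's sloping ledge, square and resting against the lip at its low end so that they cannot slide off. Set everything down gently without dropping it or tipping the pots or the bottle over, let go of it, and leave the white timer where it is.

Things in the scene. Friction and masses are not known exactly. Their poses are not given: they have to be found in the camera images.
- white_caddy: White kit caddy, fixed, 200 mm long (x) x 150 wide (y); origin: centre of its underside, on the bench; x to its rear, y to its left, z up. Both caddies are alike. Rear half: block, top 30 above the bench, with two round wells 67 in diameter centred at x +60, y +36 and y -36, floor 6 above the bench. Front half: sloping ledge with a lip, see the blue caddy.
- blue_caddy: Blue kit caddy, same shape, origin and axes as the white one. Ledge of both: sloping down 12 degrees toward the front (-x), 150 wide, open at the sides, ending at a lip across the front, 10 mm high over the deck, 6 thick. Deck and lip meet at x -90, z +14; the deck rises to x 0, z +33. Parts stay on it by friction where they are laid, also short of the lip.
- yellow_lid_pot_mid (a point): Upright white pot with a yellow screw lid and a green band, 52 mm in diameter, 82 tall, straight body up to 66, about 0.16 kg; this point is its centre, half-way up (41 above its base), z up along its axis. Loose, stands on the bench.
- grey_lid_pot_mid (a point): Upright white pot with a grey screw lid and a dark band, 56 mm in diameter, 107 tall, straight body up to 80, about 0.16 kg; this point is its centre, half-way up (53.5 above its base), z up along its axis. Loose, stands on the bench.
- orange_cap_bottle_mid (a point): Upright small clear glass bottle with an orange screw cap, 44 mm in diameter, 88 tall, straight body up to 50, then a shoulder and a cap 37 in diameter from 69 up; about 0.22 kg; this point is its centre, half-way up (44 above its base), z up along its axis. Loose, stands on the bench.
- cover_carton_mid (a point): Closed flat white and blue carton of cover glasses, 60 mm (its x) x 90 (its y) x 35 high (z), about 0.1 kg, lying flat on the bench; this point is its centre, half-way up (17.5 above its base). Grip it across the 60. Loose.
- timer_blue_mid (a point): Flat square bench timer with a blue case, 62 x 62 mm (its x and y), body 15 thick (18 over the buttons), screen and three buttons on top, about 0.05 kg, lying flat; this point is its centre, half-way up (7.5 above its base). Loose.
- timer_white_mid (a point): A second timer of the same size with a white case, lying flat further back on the bench; its centre. Belongs to neither kit: leave it where it is.

How it is judged:
At the end, for the whole second after the job is handed in: Pots and bottle upright (0.15 rad) on the floors of their caddies' wells; timer and carton flat on their ledges, lower edge within 9 mm of the lip, square within 0.28 rad, within 42 mm of the middle line; all at rest and released; white timer within 30 mm of its start (x of yellow_lid_pot_mid in the frame of white_caddy between 0.044 and 0.076 m and (y of yellow_lid_pot_mid in the frame of white_caddy between 0.02 and 0.052 m or y of yellow_lid_pot_mid in the frame of white_caddy between -0.052 and -0.02 m) and z of yellow_lid_pot_mid in the frame of white_caddy between 0.042 and 0.053 m and angle between each of yellow_lid_pot_mid, grey_lid_pot_mid, orange_cap_bottle_mid's own z axis and vertical below 0.15 rad and linear speed of each of yellow_lid_pot, grey_lid_pot, orange_cap_bottle, timer_blue, cover_carton below 0.03 m/s and angular speed of each of yellow_lid_pot, grey_lid_pot, orange_cap_bottle, timer_blue, cover_carton below 0.2 rad/s and x of grey_lid_pot_mid in the frame of white_caddy between 0.044 and 0.076 m and (y of grey_lid_pot_mid in the frame of white_caddy between 0.02 and 0.052 m or y of grey_lid_pot_mid in the frame of white_caddy between -0.052 and -0.02 m) and z of grey_lid_pot_mid in the frame of white_caddy between 0.0545 and 0.0655 m and x of orange_cap_bottle_mid in the frame of blue_caddy between 0.044 and 0.076 m and (y of orange_cap_bottle_mid in the frame of blue_caddy between 0.02 and 0.052 m or y of orange_cap_bottle_mid in the frame of blue_caddy between -0.052 and -0.02 m) and z of orange_cap_bottle_mid in the frame of blue_caddy between 0.045 and 0.056 m and x of timer_blue_mid in the frame of white_caddy between -0.0672 and -0.0524 m and y of timer_blue_mid in the frame of white_caddy between -0.042 and 0.042 m and z of timer_blue_mid in the frame of white_caddy between 0.0228 and 0.0347 m and angle between timer_blue_mid's own z axis and vertical between 0.1294 and 0.2894 rad and (angle between the x axis of timer_blue_mid and the y axis of white_caddy, either way round below 0.28 rad or angle between the y axis of timer_blue_mid and the y axis of white_caddy, either way round below 0.28 rad) and x of cover_carton_mid in the frame of blue_caddy between -0.0556 and -0.0408 m and y of cover_carton_mid in the frame of blue_caddy between -0.042 and 0.042 m and z of cover_carton_mid in the frame of blue_caddy between 0.0355 and 0.0473 m and angle between cover_carton_mid's own z axis and vertical between 0.1294 and 0.2894 rad and angle between the x axis of cover_carton_mid and the y axis of blue_caddy, either way round below 0.28 rad and distance of timer_white_mid from where it was at the start of the episode below 0.03 m); the robot touches nothing.
It fails at once if a kit part is dropped or thrown (faster than 0.9 m/s with nothing gripping it) ((linear speed of yellow_lid_pot above 0.9 m/s and contact force between the fingers and yellow_lid_pot below 0.05 N) or (linear speed of grey_lid_pot above 0.9 m/s and contact force between the fingers and grey_lid_pot below 0.05 N) or (linear speed of orange_cap_bottle above 0.9 m/s and contact force between the fingers and orange_cap_bottle below 0.05 N) or (linear speed of timer_blue above 0.9 m/s and contact force between the fingers and timer_blue below 0.05 N) or (linear speed of cover_carton above 0.9 m/s and contact force between the fingers and cover_carton below 0.05 N)).
It fails at once if a pot or the bottle is tipped over (angle between any of yellow_lid_pot_mid, grey_lid_pot_mid, orange_cap_bottle_mid's own z axis and vertical above 0.8 rad).
It fails at once if the white timer is moved from its place (distance of timer_white_mid from where it was at the start of the episode above 0.03 m).
It also fails if it takes over 118 s, if anything falls off the work surface, if the arm or the gripper's body presses on something with over 40 N, if the wrist force passes 120 N, or if a joint passes its speed limit or range.

ROBOT

A 7-joint arm with a two-finger parallel gripper is mounted at the origin on a cart in front of the work surface, level with it; the furniture and walls round the work are solid. World frame = base frame: x ahead of the robot, y to its left, z up, the work surface at z = 0. Lengths are in m, angles in rad, forces in N, time in s.
With the tool pointing down it reaches from about 0.425 to 0.95 m from the base axis. Payload 16.7 kg.
Tool frame: the origin (TCP) lies between the finger pads; the fingertips stand 14 mm ahead of it and the grasp point (between the pads) lies 5 mm behind it; x points along the fingers, y is the direction in which the jaws open and shut, and the axes are right-handed (so a half turn about x gives the same grasp; the last joint's range is limited). The gripper opens to 94 mm and grips with 3 to 60 N. Pads are 16 mm wide; open, the fingers measure 119 mm over their backs; the gripper's body (75 mm by 177 mm) begins 78 mm behind the grasp point.
Start: joints at [1.145, 0.426, 0.074, 1.606, -0.034, 1.111, -0.067], TCP at [0.184, -0.649, 0.219] pointing down, gripper open.
Joint ranges: [-2.85, 2.85], [-0.5, 2.14], [-1.23, 1.37], [0.21, 2.46], [-1.02, 4.16], [0.16, 2.05], [-2.73, 2.73]. Speed limits (rad/s): [1.89, 1.89, 2.39, 2.39, 3.01, 3.01, 3.01].

INTERFACE

Orientations are given as a unit quaternion [x, y, z, w].
In Python, from plant import arm gives the robot as it stands. The module is installed in compiled form; this text tells all that it offers.
- The arm moves only by the tool apply_moves, never from a script. Its arguments are lists of equal length, an entry for each row: "delta_pos": the shift along the world's x, y, z in cm, a list of three; "twist": the turn about the world's z in rad; "hand": the opening, from 0 (shut) to 1 (fully open). In form: {"delta_pos": [[x, y, z], ...], "twist": [twist, ...], "hand": [hand, ...]}. A call has 1 to 8 rows; each row shifts and turns the commanded pose from where the row before left it; what a row does not reach is not made up. A row lasts 1/12 s, in which the tool goes at most 41.7 mm and 7.16 degrees, less where a joint would pass 70% of its speed; a pose out of reach is approached as far as the arm can. A call is refused whole if a number of a shift passes 4.17 or a number of a turn 0.125, either way. A call with a gripper value outside its range is refused whole. The fingers move at their own pace and stop on an object; "squeeze" is the grip in N (left out, the last holds). Time passes only in rows, so rows that do not move let the fingers close. It gives the time, the measured TCP pose, the force and the opening at its end, in the units of the state.
- arm.observe(): the state, without advancing time (a new reading comes with each control period).
- arm.grab_frame(name): name is "side" or "top" or "wrist"; returns the picture (384x512x3 uint8, blue, green, red); there is no depth.
- arm.camera_params(name): a dict with "fx", "fy", "cx", "cy" (pixels), "R" (3x3) and "t" (3): a world point X has camera coordinates R X + t. Camera axes: x right, y down, z forward; pixel columns grow to the right and rows downward; lengths in m; the calibration is good to about 2 mm. The wrist camera is an equidistant fisheye: a pixel r from the principal point sees the ray r / f radians off the axis. A picture is of the moment at which its call begins: read the wrist's pose just before it. camera_params takes no time and is no camera call; for the wrist camera it gives the pose at the moment of the call.
- arm.close_job(): hands the job in, once; it reports no verdict.
The state is a dict: "time_s": time; "joint_positions": joint angles; "joint_velocities": joint speeds; "joint_efforts": joint torques, N m; "ee_pos": TCP position; "eef_rot": TCP orientation; "wrist_force": force on the tool from outside, world axes, zero at the start; "torque": the same for the moment, N m; "opening": finger opening in m.
Only numpy, scipy, OpenCV 4.12 (cv2) and the standard library are available. Lean on these libraries where they do the work, as an engineer would, in place of code of your own. Each camera call takes 0.05 s, during which the arm holds its last target.

## Working session

There is one attempt and no reset: what is moved stays moved. The work goes in short steps, Python scripts to look and compute and a tool call to move; the robot and the scene stay as the last step left them, time stands still between calls to the robot, and variables do not carry over. Pictures are saved under pics/ and viewed, and the job is handed in when it is done.

Besides the shell and the picture viewer there is one more tool, called after "Request:" in YAML: its name, and indented under it one key for each argument. apply_moves: Moves the arm, as the interface text tells. Its arguments: {"type":"object","properties":{"delta_pos":{"type":"array"},"twist":{"type":"array"},"hand":{"type":"array"},"squeeze":{"type":"number"}},"required":["delta_pos","twist","hand"]}

```bash
mkdir -p pics; cat > h.py <<'E'
import numpy as np, cv2
from plant import arm
def snap(n,f):
    p=arm.camera_params(n); im=arm.grab_frame(n); cv2.imwrite(f'pics/{f}.png',im); np.save(f'pics/{f}.npy',p,allow_pickle=True); return im
def ray(p,u,v):
    d=np.array([(u-p['cx'])/p['fx'],(v-p['cy'])/p['fy'],1.]); R=np.array(p['R']); t=np.array(p['t'])
    return -R.T@t, R.T@d
def at(p,u,v,z):
    c,d=ray(p,u,v); return c+d*(z-c[2])/d[2]
def proj(p,X):
    q=np.array(p['R'])@np.array(X)+np.array(p['t']); return p['cx']+p['fx']*q[0]/q[2], p['cy']+p['fy']*q[1]/q[2]
E
python3 - <<'E'
from h import *
s=arm.observe()
for k in s: print(k,np.round(s[k],3))
for n in ('side','top'):
    im=snap(n,n+'0'); p=arm.camera_params(n); print(n,p['fx'],p['cx'],p['cy'],-np.array(p['R']).T@np.array(p['t']),np.round(p['R'],3).tolist())
    cv2.imwrite(f'pics/{n}0b.png',cv2.resize(im,(800,600),interpolation=cv2.INTER_CUBIC))
E
```

```text
time_s 0.0
joint_positions [ 1.145  0.427  0.074  1.607 -0.034  1.111 -0.067]
joint_velocities [-0.001  0.002 -0.001 -0.002  0.002  0.    -0.001]
joint_efforts [-1.0000e-03 -9.3580e+01  3.6670e+00 -4.5417e+01 -4.9000e-02  2.0000e-02
 -0.0000e+00]
ee_pos [ 0.184 -0.649  0.219]
eef_rot [-0.7   -0.098  0.7   -0.097]
wrist_force [1.416 0.297 0.223]
torque [ 0.027 -0.023 -0.018]
opening 0.095
side 455.7627023592958 249.03802433317094 190.86760961268402 [ 0.23518571 -0.51889971  0.71863614] [[0.933, -0.36, -0.001], [-0.242, -0.625, -0.742], [0.266, 0.693, -0.67]]
top 470.0138273314662 255.53393943541238 196.98810569660318 [0.4123695  0.16396386 1.09732524] [[-0.03, -0.999, 0.011], [-0.994, 0.029, -0.103], [0.103, -0.014, -0.995]]
```

View pics/top0b.png

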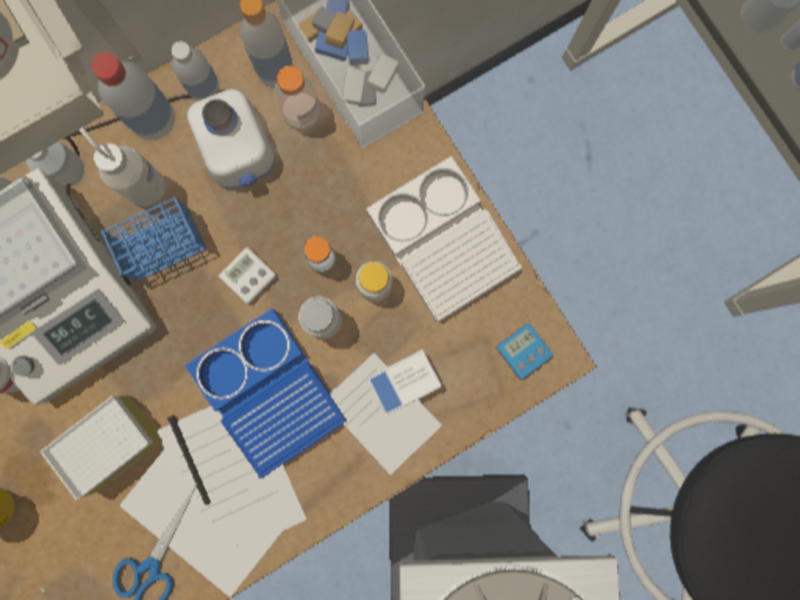

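View pics/side0b.png

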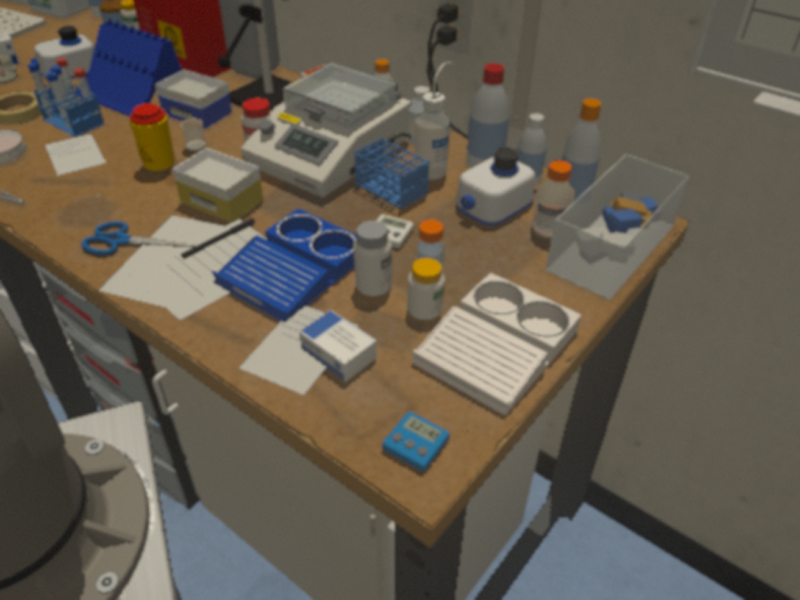

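```bash
cat >> h.py <<'E'
def crop(im,f,x0,y0,w,h,k=4):
    c=cv2.resize(im[y0:y0+h,x0:x0+w],None,fx=k,fy=k,interpolation=cv2.INTER_CUBIC)
    for g in range((x0//20+1)*20,x0+w,20):
        cv2.line(c,((g-x0)*k,0),((g-x0)*k,6),(0,0,255),1); cv2.putText(c,str(g),((g-x0)*k-10,18),0,.4,(0,0,255),1)
    for g in range((y0//20+1)*20,y0+h,20):
        cv2.line(c,(0,(g-y0)*k),(6,(g-y0)*k),(0,0,255),1); cv2.putText(c,str(g),(8,(g-y0)*k+4),0,.4,(0,0,255),1)
    cv2.imwrite(f'pics/{f}.png',c)
E
python3 - <<'E'
from h import *
im=cv2.imread('pics/top0.png')
crop(im,'ta',225,95,150,150,4)
crop(im,'tb',110,150,180,160,4)
E
```

```text
(no output)
```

View pics/ta.png

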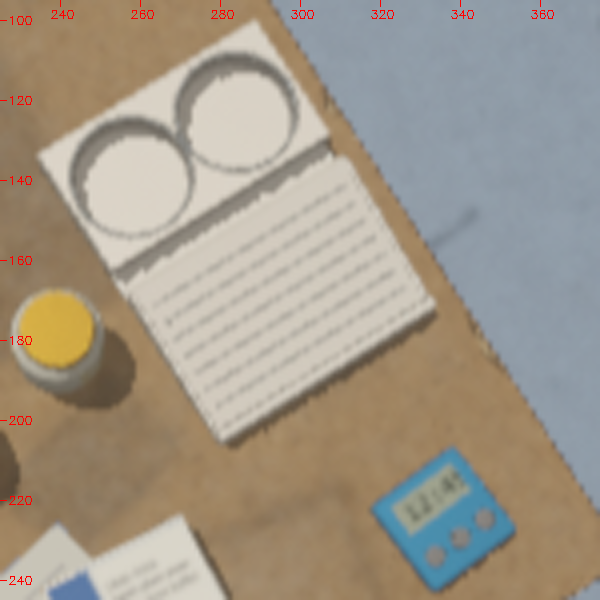

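View pics/tb.png

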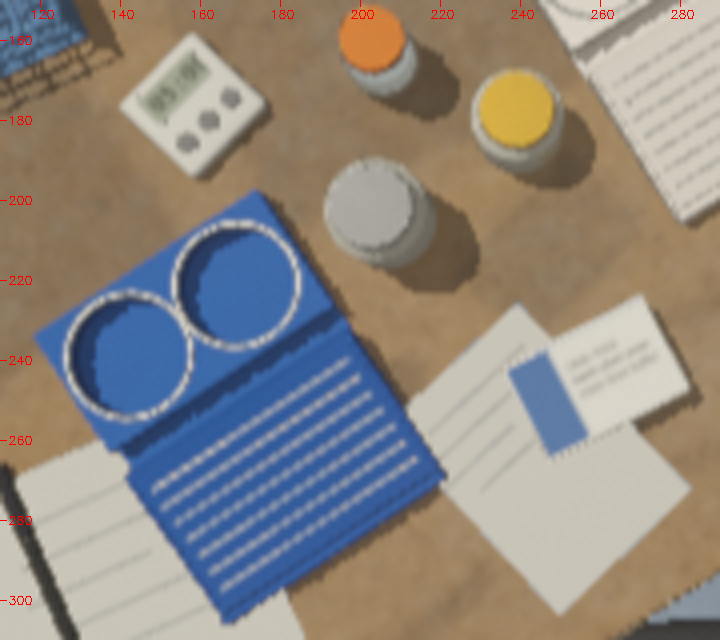

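```bash
cat > m.py <<'E'
from h import *
from scipy.optimize import least_squares
p=np.load('pics/top0.npy',allow_pickle=True).item()
M=[(0.1,.075,.03),(.1,-.075,.03),(.06,.036,.03),(.06,-.036,.03),(-.096,.075,.023),(-.096,-.075,.023)]
def fit(name,M,px,x0):
    f=lambda q:np.concatenate([np.array(proj(p,[q[0]+np.cos(q[2])*m[0]-np.sin(q[2])*m[1],q[1]+np.sin(q[2])*m[0]+np.cos(q[2])*m[1],m[2]]))-u for m,u in zip(M,px)])
    r=least_squares(f,x0); print(name,np.round(r.x,4),np.degrees(r.x[2]).round(1),np.round(r.fun,1).tolist()); return r.x
W=[(234.5,133.75),(289.5,100),(257.75,139.5),(284,123),(282,205.5),(333.75,170)]
B=[(118.75,234.5),(174.5,197.5),(142,238.75),(169.25,221.25),(167.5,305.5),(221.25,268.75)]
c=at(p,285,155,.03);w=fit('white',M,W,[c[0],c[1],.5])
c=at(p,170,250,.03);b=fit('blue',M,B,[c[0],c[1],.5])
T=[(.031,.031,.015),(.031,-.031,.015),(-.031,-.031,.015),(-.031,.031,.015)]
c=at(p,336,225,.015);fit('timer',T,[(338,207),(353.75,227.5),(334.25,242.5),(318.25,222.5)],[c[0],c[1],-.3])
C=[(.03,.045,.035),(.03,-.045,.035),(-.03,-.045,.035),(-.03,.045,.035)]
c=at(p,260,245,.035);fit('carton',C,[(237.5,243),(270,223.75),(283,246.25),(249.5,264.25)],[c[0],c[1],.5])
for n,u,v,z in [('yel',238.75,177,.082),('grey',202,201.25,.107),('or',202.75,159.5,.088),('wt',159,176.5,.015)]: print(n,at(p,u,v,z)[:2].round(4))
for n,q in(('w',w),('b',b)):
  for m in [(.06,.036),(.06,-.036),(-.0598,0),(-.0482,0),(.3,0)]:
    print(n,m,np.round([q[0]+np.cos(q[2])*m[0]-np.sin(q[2])*m[1],q[1]+np.sin(q[2])*m[0]+np.cos(q[2])*m[1]],4))
E
python3 m.py; python3 - <<'E'
from h import *
im=cv2.imread('pics/side0.png'); crop(im,'sa',180,120,200,150,4); crop(im,'sb',130,120,200,150,4)
E
```

```text
white [0.6235 0.0766 0.5457] 31.3 [0.1, 0.4, -0.8, -0.0, 0.4, -0.1, 0.2, -0.1, -1.1, -0.3, 1.2, 0.1]
blue [0.4033 0.3435 0.5695] 32.6 [-0.4, -0.4, -0.5, -0.6, 0.6, 0.3, 0.1, -0.2, -0.9, 1.2, 1.0, -0.3]
timer [ 0.4541 -0.0352 -0.9466] -54.2 [0.2, -1.0, 1.2, -0.2, -0.3, 1.3, -1.0, -0.2]
carton [0.4148 0.1418 0.4841] 27.7 [-1.4, -0.5, 0.8, -1.0, 1.0, -0.2, -0.4, 1.7]
yel [0.5619 0.1847]
grey [0.5087 0.2631]
or [0.6017 0.2617]
wt [0.5782 0.3709]
w (0.06, 0.036) [0.6561 0.1386]
w (0.06, -0.036) [0.6934 0.077 ]
w (-0.0598, 0) [0.5723 0.0456]
w (-0.0482, 0) [0.5823 0.0516]
w (0.3, 0) [0.8799 0.2323]
b (0.06, 0.036) [0.4345 0.4062]
b (0.06, -0.036) [0.4733 0.3456]
b (-0.0598, 0) [0.353  0.3113]
b (-0.0482, 0) [0.3628 0.3175]
b (0.3, 0) [0.656  0.5053]
```

View pics/sa.png

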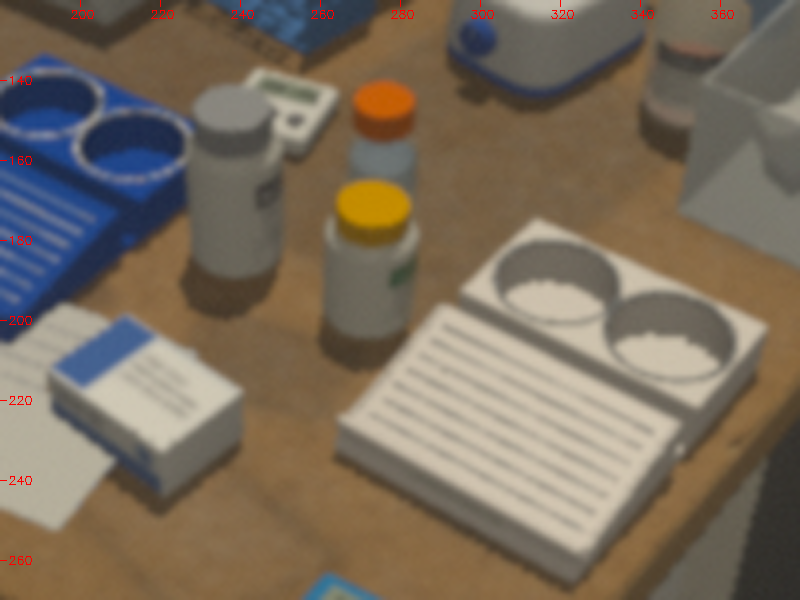

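```bash
python3 - <<'E'
from h import *
from scipy.spatial.transform import Rotation as Ro
p=np.load('pics/side0.npy',allow_pickle=True).item()
im=cv2.imread('pics/side0.png')
def q(c,m): x,y,t=c; return [x+np.cos(t)*m[0]-np.sin(t)*m[1],y+np.sin(t)*m[0]+np.cos(t)*m[1],m[2]]
pts=[[.5619,.1847,.082],[.5087,.2631,.107],[.6017,.2617,.088]]
W=[.6235,.0766,.5457];B=[.4033,.3435,.5695];T=[.4541,-.0352,-.9466];C=[.4148,.1418,.4841]
for c in (W,B): pts+=[q(c,m) for m in [(0.1,.075,.03),(.1,-.075,.03),(.06,.036,.03),(.06,-.036,.03),(-.096,.075,.023),(-.096,-.075,.023)]]
pts+=[q(T,(a*.031,b*.031,.015)) for a in(1,-1) for b in(1,-1)]
pts+=[q(C,(a*.03,b*.045,.035)) for a in(1,-1) for b in(1,-1)]
x0,y0,k=130,120,4
c=cv2.resize(im[y0:y0+190,x0:x0+260],None,fx=3,fy=3,interpolation=cv2.INTER_CUBIC)
for X in pts:
    u,v=proj(p,X); cv2.drawMarker(c,(int((u-x0+.5)*3),int((v-y0+.5)*3)),(0,0,255),0,9,1)
cv2.imwrite('pics/sc.png',c)
s=arm.observe(); R=Ro.from_quat(s['eef_rot']).as_matrix(); print(R.round(3), np.degrees(np.arctan2(R[1,1],R[0,1])))
E
```

```text
[[-0.     0.273 -0.962]
 [ 0.001 -0.962 -0.273]
 [-1.    -0.001  0.   ]] -74.14392497442883
```

View pics/sc.png

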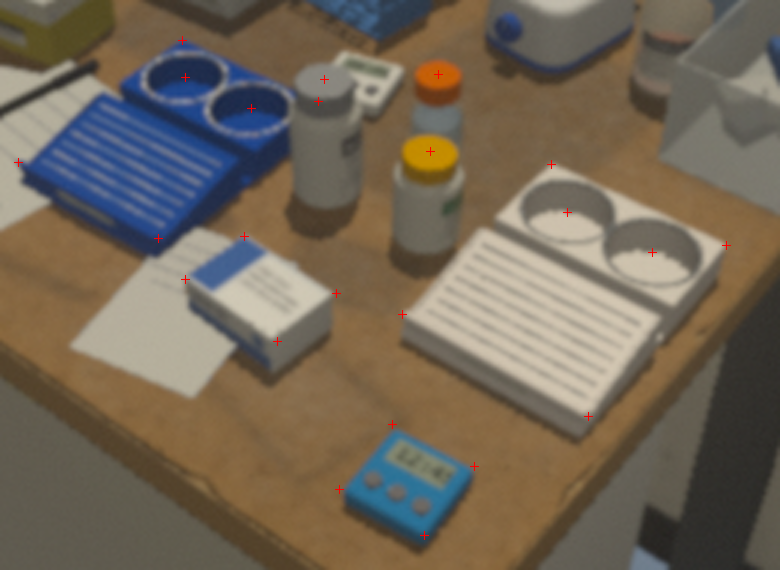

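Request:
apply_moves:
  delta_pos:
    - [1.7, 3.7, -0.6]
    - [1.7, 3.7, -0.6]
    - [1.7, 3.7, -0.6]
    - [1.7, 3.7, -0.6]
    - [1.7, 3.7, -0.6]
    - [1.7, 3.7, -0.6]
    - [1.7, 3.7, -0.6]
    - [1.7, 3.7, -0.6]
  twist: [0.022, 0.022, 0.022, 0.022, 0.022, 0.022, 0.022, 0.022]
  hand: [0.9, 0.9, 0.9, 0.9, 0.9, 0.9, 0.9, 0.9]
  squeeze: 12

```text
time_s: 0.77
ee_pos: [0.3206, -0.3514, 0.1712]
eef_rot: [-0.689, -0.159, 0.689, -0.159]
wrist_force: [0.5, -1.4, -0.4]
opening: 0.0844
```

Request:
apply_moves:
  delta_pos:
    - [1.7, 3.7, -0.6]
    - [1.7, 3.7, -0.6]
    - [1.7, 3.7, -0.6]
    - [1.7, 3.7, -0.6]
    - [1.7, 3.7, -0.6]
    - [1.7, 3.7, -0.6]
    - [1.7, 3.7, -0.6]
    - [1.7, 2.0, -0.6]
  twist: [0.022, 0.022, 0.022, 0.022, 0.022, 0.022, 0.022, 0.022]
  hand: [0.9, 0.9, 0.9, 0.9, 0.9, 0.9, 0.9, 0.9]

```text
time_s: 1.43
ee_pos: [0.4569, -0.0702, 0.1233]
eef_rot: [0.672, 0.22, -0.672, 0.22]
wrist_force: [0.2, -1.0, 0.1]
opening: 0.0844
```

Request:
apply_moves:
  delta_pos:
    - [-0.3, 3.5, 0]
    - [0, 0, 0]
  twist: [0.0, 0]
  hand: [0.9, 0.9]

```text
time_s: 1.6
ee_pos: [0.4534, -0.0335, 0.123]
eef_rot: [-0.672, -0.221, 0.672, -0.22]
wrist_force: [0.1, 0.2, 0.5]
opening: 0.0845
```

```bash
cat >> h.py <<'E'
from scipy.spatial.transform import Rotation as Ro
def wproj(p,X):
    q=np.array(p['R'])@np.array(X)+np.array(p['t']); r=np.hypot(q[0],q[1]); th=np.arctan2(r,q[2])
    return p['cx']+p['fx']*th*q[0]/r, p['cy']+p['fy']*th*q[1]/r
def wat(p,u,v,z):
    a=np.array([(u-p['cx'])/p['fx'],(v-p['cy'])/p['fy']]); th=np.hypot(*a)
    d=np.array([*(np.sin(th)*a/max(th,1e-9)),np.cos(th)]); R=np.array(p['R']); c=-R.T@np.array(p['t']); d=R.T@d
    return c+d*(z-c[2])/d[2]
def q2(c,m): x,y,t=c; return [x+np.cos(t)*m[0]-np.sin(t)*m[1],y+np.sin(t)*m[0]+np.cos(t)*m[1],m[2]]
def yaw():
    s=arm.observe(); R=Ro.from_quat(s['eef_rot']).as_matrix(); return np.degrees(np.arctan2(R[1,1],R[0,1]))
W=[.6235,.0766,.5457];B=[.4033,.3435,.5695];T=[.4541,-.0352,-.9466];C=[.4148,.1418,.4841]
def wmark(im,p,pts,f,k=1.5):
    c=cv2.resize(im,None,fx=k,fy=k,interpolation=cv2.INTER_CUBIC)
    for X in pts:
        u,v=wproj(p,X); cv2.drawMarker(c,(int((u+.5)*k),int((v+.5)*k)),(0,0,255),0,10,1)
    cv2.imwrite(f'pics/{f}.png',c)
E
python3 - <<'E'
from h import *
s=arm.observe(); print(s['ee_pos'].round(4) if hasattr(s['ee_pos'],'round') else s['ee_pos'],yaw())
p=arm.camera_params('wrist'); im=snap('wrist','w1'); print(p['fx'],(-np.array(p['R']).T@np.array(p['t'])).round(3))
wmark(im,p,[q2(T,(a*.031,b*.031,.015)) for a in(1,-1) for b in(1,-1)],'w1b')
E
```

```text
[ 0.4534 -0.0335  0.123 ] -53.619730161863174
297.3186396354542 [0.514 0.012 0.289]
```

View pics/w1b.png

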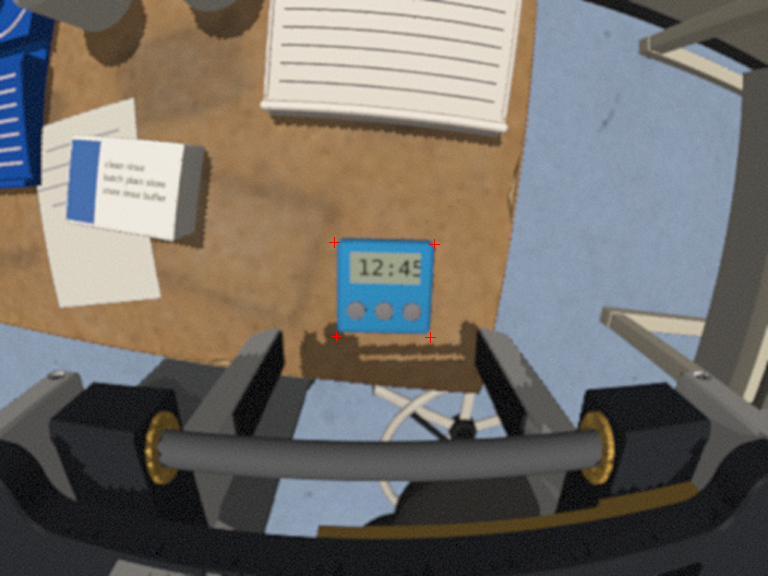

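Request:
apply_moves:
  delta_pos:
    - [0.2, 0, -3.5]
    - [0, 0, -3.5]
    - [0, 0, -2.5]
    - [0, 0, -1.0]
    - [0, 0, 0]
    - [0, 0, 0]
  twist: [0, 0, 0, 0, 0, 0]
  hand: [0.9, 0.9, 0.9, 0.9, 0.9, 0.5]

```text
time_s: 2.15
ee_pos: [0.4554, -0.0397, 0.0189]
eef_rot: [-0.672, -0.219, 0.673, -0.218]
wrist_force: [0.4, -0.2, 1.0]
opening: 0.0807
```

Request:
apply_moves:
  delta_pos:
    - [0, 0, 0]
    - [0, 0, 0]
    - [0, 0, 0]
  twist: [0, 0, 0]
  hand: [0.5, 0.5, 0.5]

```text
time_s: 2.4
ee_pos: [0.4562, -0.0395, 0.0197]
eef_rot: [0.673, 0.218, -0.672, 0.219]
wrist_force: [0.9, -1.4, 6.0]
opening: 0.0615
```

Request:
apply_moves:
  delta_pos:
    - [0, 0, 1.0]
    - [0, 0, 2.0]
    - [0, 0, 3.0]
    - [0, 0, 1.0]
    - [0, 0, 0]
  twist: [0, 0, 0, -0.088, 0]
  hand: [0.5, 0.5, 0.5, 0.5, 0.5]

```text
time_s: 2.82
ee_pos: [0.4571, -0.0394, 0.0919]
eef_rot: [0.684, 0.186, -0.68, 0.188]
wrist_force: [0.6, 0.4, -0.4]
opening: 0.0617
```

```bash
python3 - <<'E'
from h import *
s=arm.observe(); print(np.round(s['ee_pos'],4),yaw(),s['opening'])
p=arm.camera_params('wrist'); im=snap('wrist','w2')
e=s['ee_pos'];wmark(im,p,[q2([e[0],e[1],np.radians(yaw())],(a*.031,b*.031,e[2]-.019+.015)) for a in(1,-1) for b in(1,-1)],'w2b')
E
```

```text
[ 0.4571 -0.0394  0.0919] -59.317106559162845 0.06170043308269638
```

View pics/w2b.png

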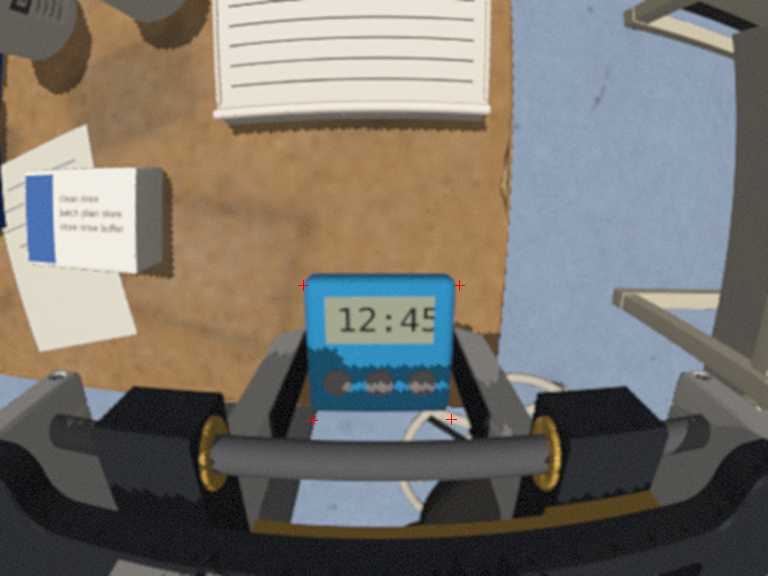

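```bash
python3 - <<'E'
from h import *
p=np.load('pics/w2.npy',allow_pickle=True).item(); im=cv2.imread('pics/w2.png')
pts=[q2(W,m) for m in [(-.096,.075,.023),(-.096,-.075,.023),(-.09,.075,.025),(-.09,-.075,.025)]]
pts+=[q2(C,(a*.03,b*.045,.035)) for a in(1,-1) for b in(1,-1)]
wmark(im[:, :],p,pts,'w2c')
c=cv2.imread('pics/w2c.png')[0:300,0:520]; cv2.imwrite('pics/w2c.png',cv2.resize(c,None,fx=1.5,fy=1.5))
E
```

```text
(no output)
```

View pics/w2c.png

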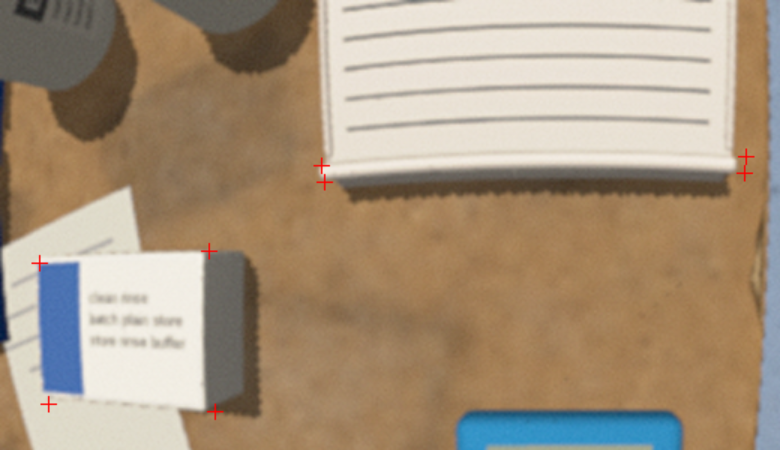

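Request:
apply_moves:
  delta_pos:
    - [2.9, 2.1, 0]
    - [2.9, 2.1, 0]
    - [2.9, 2.1, 0]
    - [2.9, 2.2, 0]
    - [0, 0, -1.5]
    - [0, 0, -1.2]
    - [0, 0, 0]
    - [0, 0, 0]
  twist: [0, 0, 0, 0.01, 0, 0, 0, 0]
  hand: [0.5, 0.5, 0.5, 0.5, 0.5, 0.5, 0.5, 0.5]
  squeeze: 5

```text
time_s: 3.53
ee_pos: [0.5698, 0.0449, 0.0603]
eef_rot: [-0.679, -0.193, 0.682, -0.192]
wrist_force: [0.4, -0.2, -0.3]
opening: 0.0619
```

```bash
cat >> h.py <<'E'
def loc(c,pt):
    d=np.array(pt[:2])-c[:2]; t=c[2]; return np.round([np.cos(t)*d[0]+np.sin(t)*d[1],-np.sin(t)*d[0]+np.cos(t)*d[1]],4)
E
python3 - <<'E'
from h import *
s=arm.observe(); print(np.round(s['ee_pos'],4),yaw(),s['opening'],s['wrist_force'],loc(W,s['ee_pos']))
im=snap('side','s3');crop(im,'s3b',220,150,180,140,4)
im=snap('wrist','w3');crop(im,'w3b',140,80,240,200,3)
E
```

```text
[0.5698 0.0449 0.0603] -58.41599008185734 0.061890068964166635 [ 0.42470432 -0.23825012 -0.33499668] [-0.0624  0.0008]
```

View pics/s3b.png

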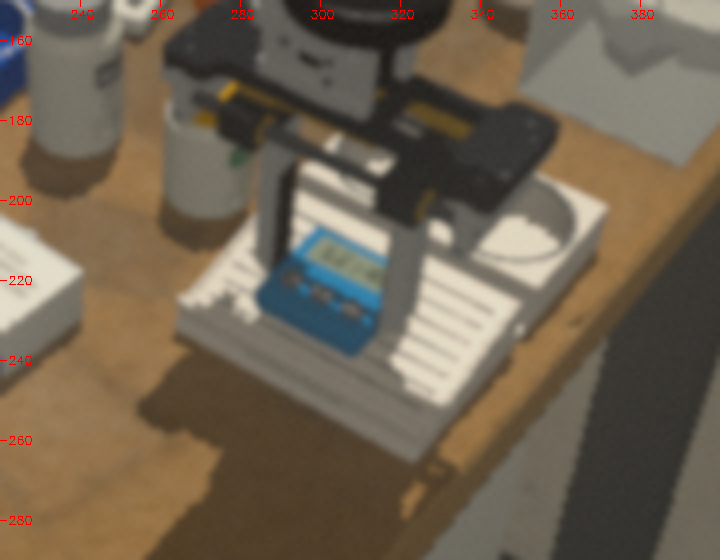

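View pics/w3b.png

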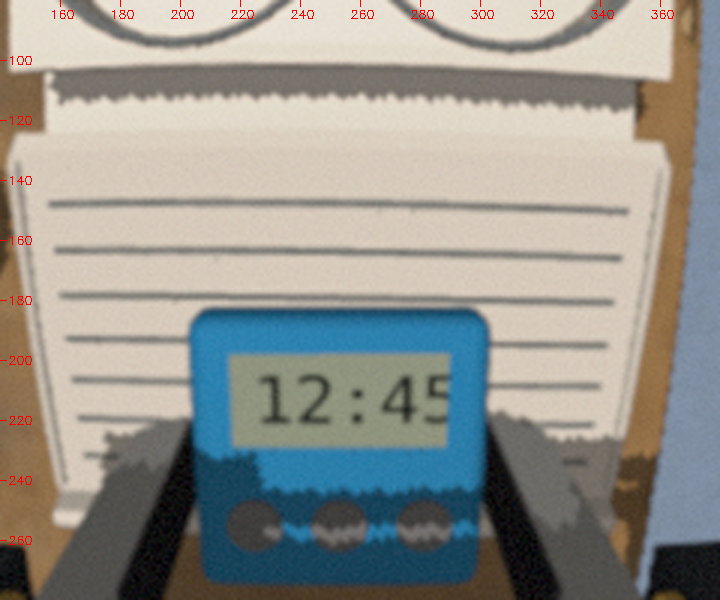

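```bash
python3 - <<'E'
from h import *
p=np.load('pics/w3.npy',allow_pickle=True).item(); im=cv2.imread('pics/w3.png')
for n,u,v,z in [('deckL',145,126.7,.033),('deckR',362.7,130,.033),('lipL',158.3,255,.0226),('lipR',345.7,256.7,.0226),('tTL',204,183,.0563),('tTR',302,183,.0563),('tBR',298,273,.0563),('tBL',208,273,.0563)]:
    print(n,loc(W,wat(p,u,v,z)))
E
```

```text
deckL [0.0065 0.0743]
deckR [ 0.0051 -0.073 ]
lipL [-0.0942  0.0762]
lipR [-0.0949 -0.0733]
tTL [-0.027   0.0303]
tTR [-0.0267 -0.0279]
tBR [-0.0882 -0.0291]
tBL [-0.0885  0.0308]
```

Request:
apply_moves:
  delta_pos:
    - [0.45, 0.27, 0]
    - [0, 0, 0]
    - [0, 0, -0.6]
    - [0, 0, -0.3]
    - [0, 0, -0.3]
    - [0, 0, 0]
  twist: [0, 0, 0, 0, 0, 0]
  hand: [0.5, 0.5, 0.5, 0.5, 0.5, 0.5]
  squeeze: 4

```text
time_s: 4.13
ee_pos: [0.5754, 0.0483, 0.0487]
eef_rot: [-0.68, -0.192, 0.681, -0.192]
wrist_force: [0.9, -0.1, -0.9]
opening: 0.062
```

```bash
python3 - <<'E'
from h import *
s=arm.observe(); print(np.round(s['ee_pos'],4),yaw(),s['opening'],s['wrist_force'],loc(W,s['ee_pos']))
E
```

```text
[0.5754 0.0483 0.0487] -58.439197288448824 0.06196481598357548 [ 0.86705499 -0.1484654  -0.87818141] [-0.0558  0.0008]
```

Request:
apply_moves:
  delta_pos:
    - [-0.17, -0.1, 0]
    - [0, 0, -0.2]
    - [0, 0, -0.2]
    - [0, 0, -0.2]
    - [0, 0, 0]
  twist: [0, 0, 0, 0, 0]
  hand: [0.5, 0.5, 0.5, 0.5, 0.5]

```text
time_s: 4.55
ee_pos: [0.5741, 0.0473, 0.0431]
eef_rot: [-0.68, -0.192, 0.681, -0.192]
wrist_force: [0.4, -0.7, -0.3]
opening: 0.0618
```

```bash
python3 - <<'E'
from h import *
s=arm.observe(); print(np.round(s['ee_pos'],4),yaw(),s['opening'],s['wrist_force'],loc(W,s['ee_pos']))
im=snap('side','s4');crop(im,'s4b',220,150,180,140,4)
im=snap('wrist','w4');crop(im,'w4b',140,80,240,200,3)
E
```

```text
[0.5741 0.0473 0.0431] -58.445574452429355 0.061849130998337255 [ 0.35307881 -0.72307492 -0.25816217] [-0.0574  0.0006]
```

View pics/s4b.png

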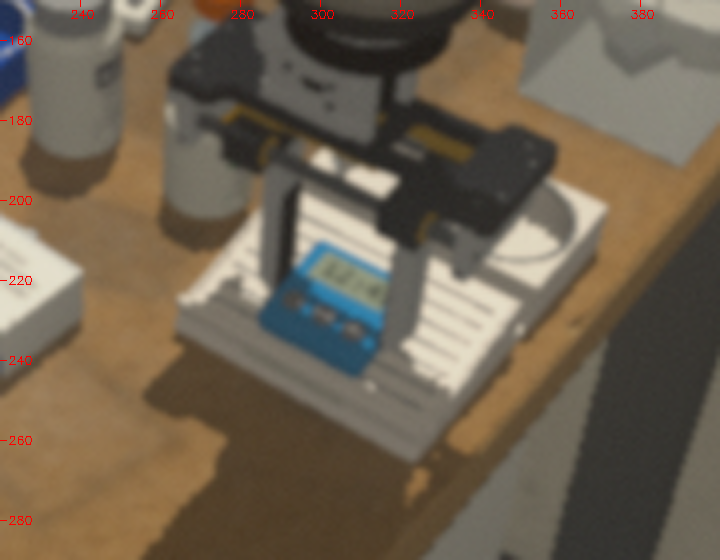

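View pics/w4b.png

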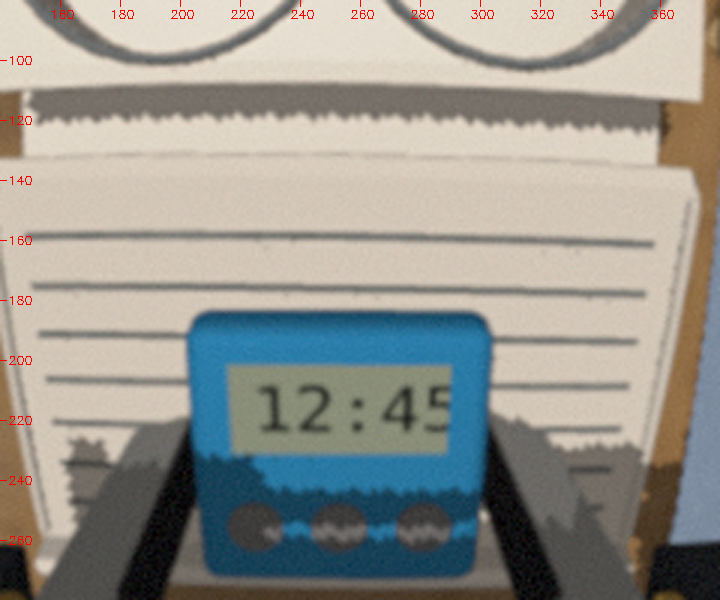

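Request:
apply_moves:
  delta_pos:
    - [0, 0, -0.15]
    - [0, 0, -0.15]
    - [0, 0, 0]
  twist: [0, 0, 0]
  hand: [0.5, 0.5, 0.5]
  squeeze: 3

```text
time_s: 4.9
ee_pos: [0.5743, 0.0474, 0.0403]
eef_rot: [0.68, 0.192, -0.68, 0.192]
wrist_force: [-0.2, 0.6, 0.2]
opening: 0.0622
```

```bash
python3 - <<'E'
from h import *
s=arm.observe(); print(np.round(s['ee_pos'],4),yaw(),s['opening'],s['wrist_force'],loc(W,s['ee_pos']))
im=snap('wrist','w5');crop(im,'w5b',140,80,240,200,3)
E
```

```text
[0.5743 0.0474 0.0403] -58.443342336036146 0.062161513372669286 [-0.20306579  0.63002068  0.23240288] [-0.0572  0.0006]
```

View pics/w5b.png

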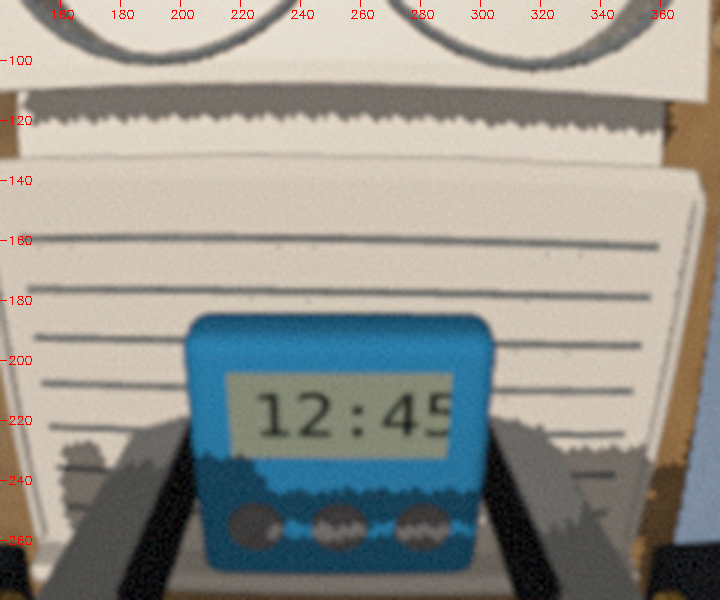

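Request:
apply_moves:
  delta_pos:
    - [0, 0, -0.15]
    - [0, 0, 0]
    - [0, 0, 0]
    - [0, 0, 0]
    - [0, 0, 0]
    - [0, 0, 0]
  twist: [0, 0, 0, 0, 0, 0]
  hand: [0.5, 0.5, 0.7, 0.75, 0.75, 0.75]

```text
time_s: 5.45
ee_pos: [0.5742, 0.0474, 0.0389]
eef_rot: [-0.68, -0.192, 0.68, -0.192]
wrist_force: [0.6, 0.6, 0.4]
opening: 0.0705
```

```bash
python3 - <<'E'
from h import *
s=arm.observe(); print(np.round(s['ee_pos'],4),yaw(),s['opening'],s['wrist_force'],loc(W,s['ee_pos']))
im=snap('wrist','w6');crop(im,'w6b',140,80,240,200,3)
E
```

```text
[0.5742 0.0474 0.0389] -58.44297982324709 0.07048274677167576 [0.5874697  0.59917101 0.37607993] [-0.0573  0.0006]
```

View pics/w6b.png

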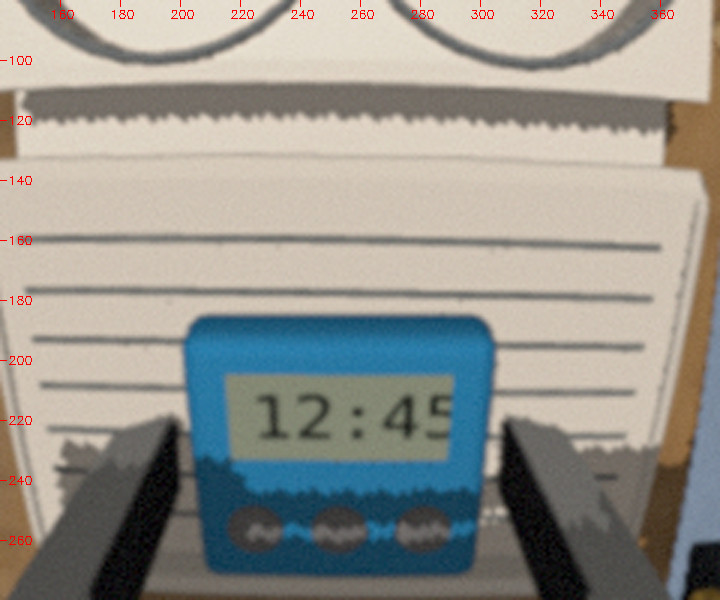

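Request:
apply_moves:
  delta_pos:
    - [0, 0, 1.5]
    - [0, 0, 3]
    - [0, 0, 3.5]
    - [-2.0, -1.2, 3]
    - [-2.0, -1.2, 1]
    - [0, 0, 0]
    - [0, 0, 0]
  twist: [0, 0, 0, 0, 0, 0, 0]
  hand: [0.75, 0.75, 0.75, 0.75, 0.75, 0.75, 0.75]

```text
time_s: 6.08
ee_pos: [0.5341, 0.0227, 0.1599]
eef_rot: [0.681, 0.191, -0.68, 0.192]
wrist_force: [0.8, -0.5, 0.3]
opening: 0.0705
```

```bash
python3 - <<'E'
from h import *
s=arm.observe(); print(np.round(s['ee_pos'],4),yaw(),s['opening'],s['wrist_force'],loc(W,s['ee_pos']))
im=snap('wrist','w7');cv2.imwrite('pics/w7b.png',cv2.resize(im,None,fx=1.5,fy=1.5));crop(im,'w7c',170,100,180,150,4)
im=snap('top','t7');crop(im,'t7c',225,95,150,130,5)
E
```

```text
[0.5341 0.0227 0.1599] -58.51220448627492 0.07046476540764367 [ 0.77171219 -0.54314414  0.32586065] [-0.1044  0.0003]
```

View pics/w7b.png

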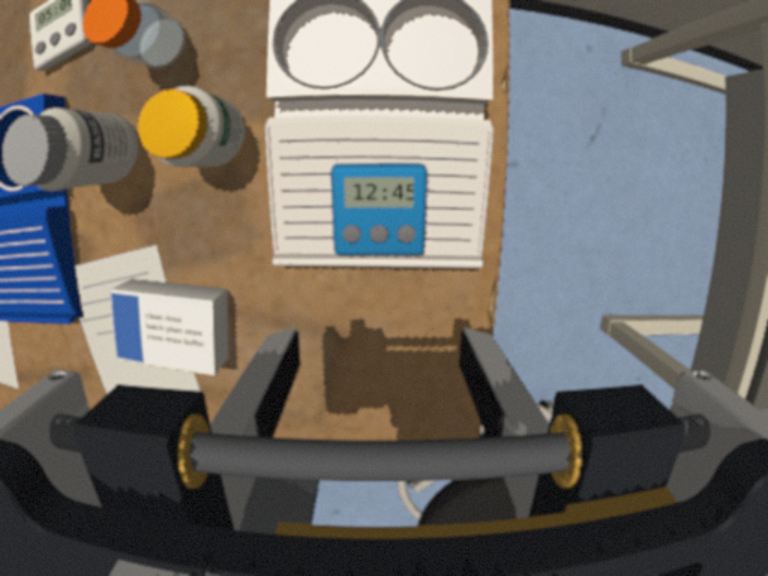

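View pics/w7c.png

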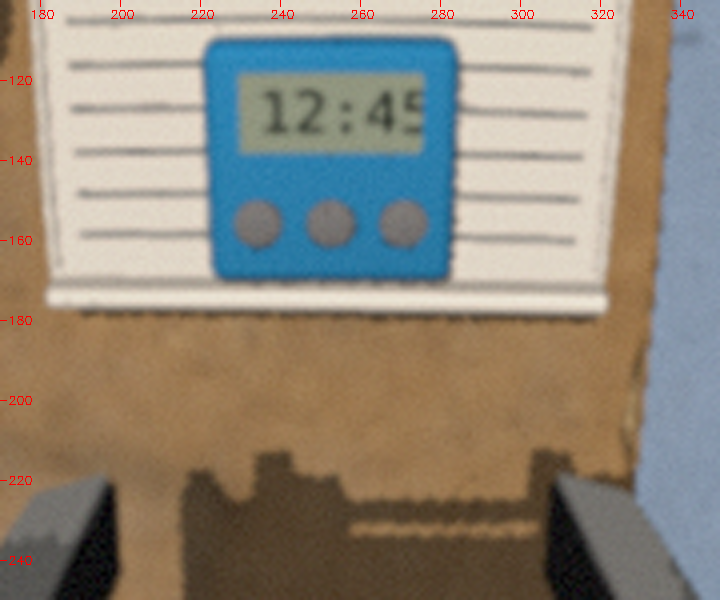

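View pics/t7c.png

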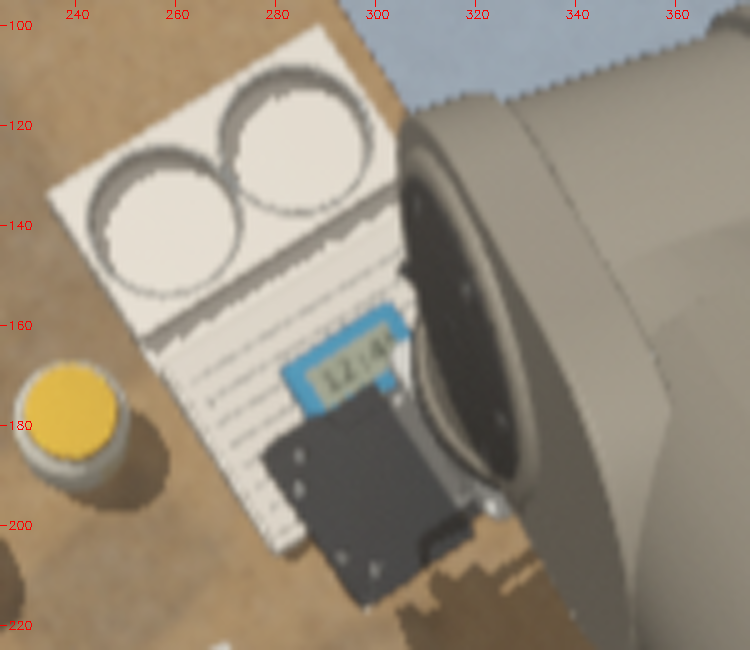

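```bash
python3 - <<'E'
from h import *
p=np.load('pics/w7.npy',allow_pickle=True).item()
for n,u,v,z in [('yel',173/1.5,124/1.5,.082),('grey',35/1.5,149/1.5,.107),('or',112/1.5,20/1.5,.088),('wellL',328/1.5,42/1.5,.03),('wellR',436/1.5,43/1.5,.03)]: 
  P=wat(p,u,v,z);print(n,P[:2].round(4),loc(W,P))
E
```

```text
yel [0.5634 0.1806] [0.0026 0.1201]
grey [0.5135 0.2535] [-0.0023  0.2083]
or [0.6021 0.2545] [0.0741 0.1632]
wellL [0.6556 0.1371] [0.0588 0.0351]
wellR [0.6924 0.0761] [ 0.0586 -0.0361]
```

```bash
python3 - <<'E'
from h import *
print(np.round(arm.observe()['joint_positions'],2))
E
```

```text
[ 0.18  0.29 -0.4   1.96  0.14  0.92 -1.32]
```

Request:
apply_moves:
  delta_pos:
    - [0.5, 2.3, 0]
    - [0.5, 2.3, 0]
    - [0.5, 2.3, 0]
    - [0.5, 2.3, 0]
    - [0.4, 2.3, 0]
    - [0.4, 2.3, 0]
    - [0, 1.3, 0]
    - [0, 1.0, 0]
  twist: [0.121, 0.121, 0.121, 0.121, 0.121, 0.121, 0.121, 0.121]
  hand: [0.9, 0.9, 0.9, 0.9, 0.9, 0.9, 0.9, 0.9]
  squeeze: 15

```text
time_s: 6.85
ee_pos: [0.5621, 0.1872, 0.1578]
eef_rot: [-0.511, -0.49, 0.511, -0.488]
wrist_force: [-0.3, -0.5, 0.3]
opening: 0.0846
```

Request:
apply_moves:
  delta_pos:
    - [0, 0, 0]
    - [0, 0, 0]
    - [0, 0, 0]
    - [0, 0, 0]
    - [0, 0, 0]
    - [0, 0, 0]
  twist: [0.121, 0.121, 0.121, 0.121, 0.121, 0]
  hand: [0.8, 0.8, 0.8, 0.8, 0.8, 0.8]

```text
time_s: 7.35
ee_pos: [0.5622, 0.185, 0.1578]
eef_rot: [0.342, 0.619, -0.343, 0.618]
wrist_force: [0.6, 0.1, 0.2]
opening: 0.0755
```

```bash
python3 - <<'E'
from h import *
s=arm.observe(); print(np.round(s['ee_pos'],4),yaw(),s['opening'],s['wrist_force'])
p=arm.camera_params('wrist');im=snap('wrist','w8');wmark(im,p,[[.5625,.1835,.082],[.5087,.2631,.107],[.6017,.2617,.088]],'w8b')
E
```

```text
[0.5622 0.185  0.1578] 32.0714268199636 0.07550956467142615 [0.63205961 0.10473062 0.1685651 ]
```

View pics/w8b.png

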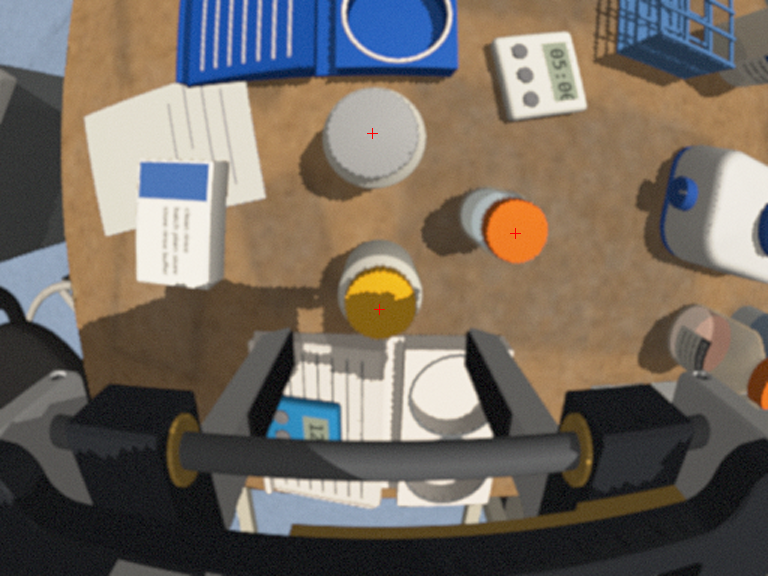

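Request:
apply_moves:
  delta_pos:
    - [0, 0, -3.5]
    - [0, 0, -3.5]
    - [0, 0, -2.8]
    - [0, 0, -1.0]
    - [0, 0, 0]
    - [0, 0, 0]
    - [0, 0, 0]
    - [0, 0, 0]
  twist: [0, 0, 0, 0, 0, 0, 0, 0]
  hand: [0.8, 0.8, 0.8, 0.8, 0.8, 0.4, 0.4, 0.4]

```text
time_s: 8.07
ee_pos: [0.5632, 0.1849, 0.0527]
eef_rot: [0.345, 0.617, -0.344, 0.618]
wrist_force: [0.5, 0.2, 0.0]
opening: 0.0587
```

Request:
apply_moves:
  delta_pos:
    - [0, 0, 0]
    - [0, 0, 0]
  twist: [0, 0]
  hand: [0.4, 0.4]

```text
time_s: 8.23
ee_pos: [0.563, 0.1846, 0.0523]
eef_rot: [0.345, 0.617, -0.344, 0.618]
wrist_force: [-1.8, -0.4, 8.3]
opening: 0.051
```

Request:
apply_moves:
  delta_pos:
    - [0, 0, 1.5]
    - [0, 0, 2.5]
    - [0.5, -0.4, 2.0]
    - [2.5, -2.1, 0.5]
    - [2.5, -2.1, 0]
    - [2.5, -2.1, 0]
    - [2.5, -2.1, 0]
    - [2.3, -1.9, 0]
  twist: [0, 0, 0, 0, 0, 0, 0, 0]
  hand: [0.4, 0.4, 0.4, 0.4, 0.4, 0.4, 0.4, 0.4]

```text
time_s: 8.9
ee_pos: [0.6916, 0.0755, 0.1175]
eef_rot: [0.345, 0.617, -0.345, 0.618]
wrist_force: [1.0, -1.2, -2.0]
opening: 0.0505
```

Request:
apply_moves:
  delta_pos:
    - [0, 0, 0]
    - [0, 0, 0]
  twist: [0, 0]
  hand: [0.4, 0.4]

```text
time_s: 9.07
ee_pos: [0.6911, 0.0757, 0.1167]
eef_rot: [0.346, 0.617, -0.345, 0.617]
wrist_force: [-0.5, 0.6, -1.5]
opening: 0.0508
```

```bash
python3 - <<'E'
from h import *
s=arm.observe(); print(np.round(s['ee_pos'],4),yaw(),s['opening'],s['wrist_force'],loc(W,s['ee_pos']))
p=arm.camera_params('wrist');im=snap('wrist','w9');wmark(im,p,[[.6934,.077,.03],[.6561,.1386,.03]],'w9b')
im=snap('side','s9');crop(im,'s9b',240,110,180,150,4)
E
```

```text
[0.6911 0.0757 0.1167] 31.508463955099156 0.050820550878495886 [-0.46673382  0.63807064 -1.49970724] [ 0.0573 -0.0359]
```

View pics/w9b.png

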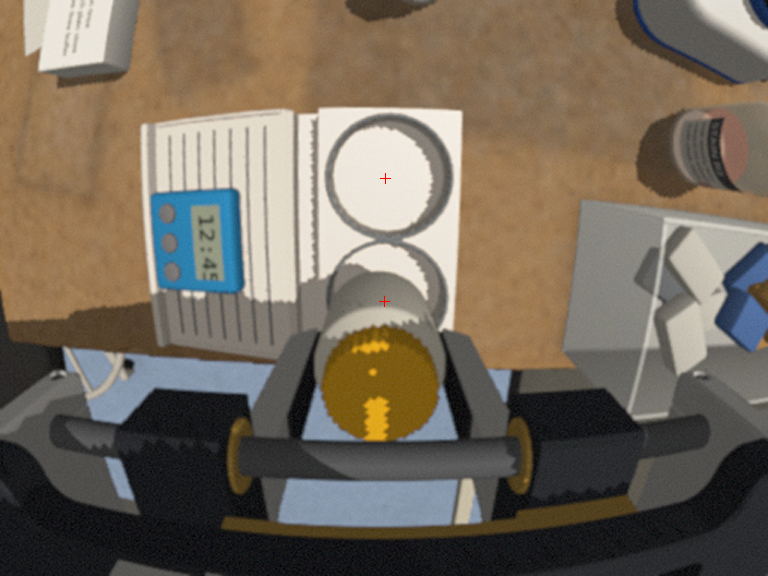

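View pics/s9b.png

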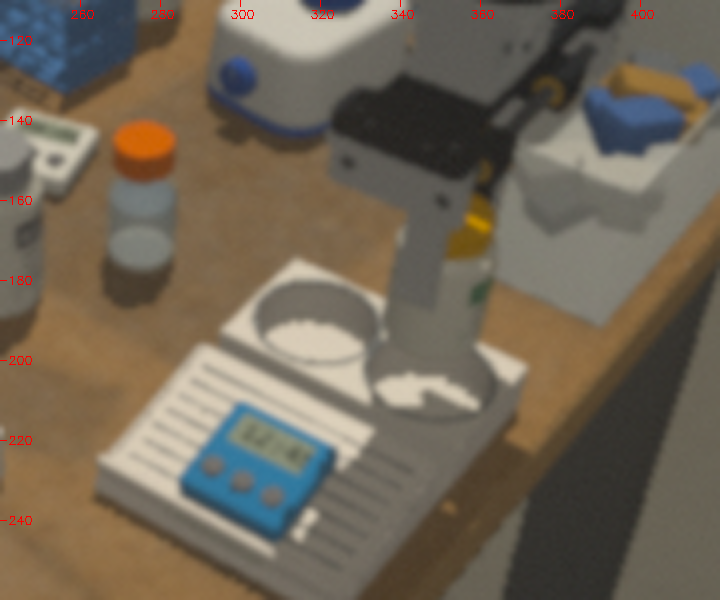

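Request:
apply_moves:
  delta_pos:
    - [0.2, 0.1, 0]
    - [0, 0, -2.0]
    - [0, 0, -2.0]
    - [0, 0, -1.3]
    - [0, 0, -0.3]
    - [0, 0, 0]
  twist: [0, 0, 0, 0, 0, 0]
  hand: [0.4, 0.4, 0.4, 0.4, 0.4, 0.4]

```text
time_s: 9.67
ee_pos: [0.6915, 0.079, 0.0596]
eef_rot: [0.344, 0.618, -0.345, 0.617]
wrist_force: [-0.1, -0.1, -0.5]
opening: 0.0508
```

Request:
apply_moves:
  delta_pos:
    - [0, 0, -0.15]
    - [0, 0, 0]
  twist: [0, 0]
  hand: [0.4, 0.4]

```text
time_s: 9.83
ee_pos: [0.6925, 0.0788, 0.0591]
eef_rot: [0.345, 0.617, -0.344, 0.618]
wrist_force: [-0.3, 0.0, -1.2]
opening: 0.0511
```

```bash
python3 - <<'E'
from h import *
s=arm.observe(); print(np.round(s['ee_pos'],4),yaw(),s['opening'],s['wrist_force'],loc(W,s['ee_pos']))
im=snap('side','s10');crop(im,'s10b',240,110,180,150,4)
E
```

```text
[0.6925 0.0788 0.0591] 31.696805874657233 0.05113107745560141 [-0.3290494   0.03884371 -1.18380885] [ 0.0601 -0.034 ]
```

View pics/s10b.png

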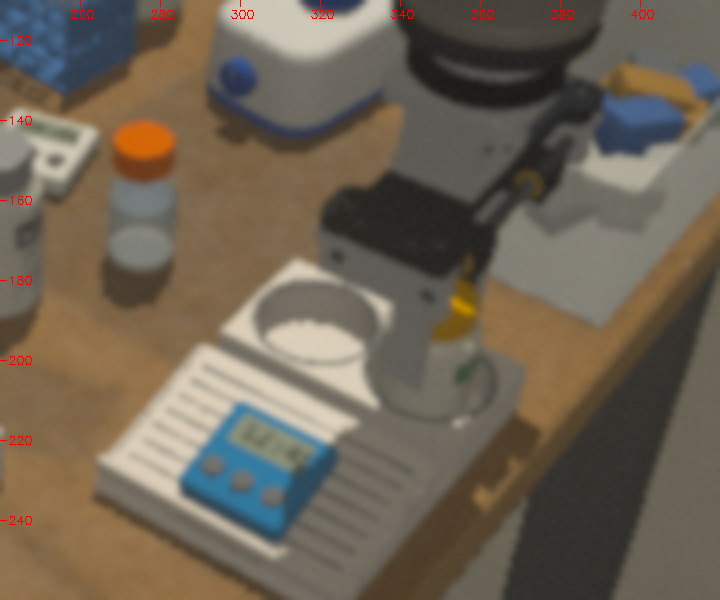

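Request:
apply_moves:
  delta_pos:
    - [0, 0, -0.1]
    - [0, 0, -0.1]
    - [0, 0, 0]
  twist: [0, 0, 0]
  hand: [0.4, 0.4, 0.4]

```text
time_s: 10.13
ee_pos: [0.6928, 0.0786, 0.0581]
eef_rot: [0.345, 0.617, -0.344, 0.618]
wrist_force: [-3.9, -0.8, 14.3]
opening: 0.051
```

Contact. Release.

Request:
apply_moves:
  delta_pos:
    - [0, 0, 0.1]
    - [0, 0, 0]
    - [0, 0, 0]
    - [0, 0, 0]
    - [0, 0, 0]
    - [0, 0, 2.0]
    - [0, 0, 3.0]
    - [0, 0, 3.5]
  twist: [0, 0, 0, 0, 0, 0, 0, 0]
  hand: [0.4, 0.5, 0.65, 0.7, 0.7, 0.7, 0.7, 0.7]

```text
time_s: 10.8
ee_pos: [0.6911, 0.0783, 0.1416]
eef_rot: [0.344, 0.619, -0.345, 0.616]
wrist_force: [-0.9, 0.1, 0.5]
opening: 0.066
```

Request:
apply_moves:
  delta_pos:
    - [-2.5, 2.5, 2.0]
    - [-2.9, 2.9, 0.5]
    - [-2.9, 2.9, 0]
    - [-2.9, 2.9, 0]
    - [-2.9, 2.9, 0]
    - [-2.9, 2.9, 0]
    - [-1.4, 1.4, 0]
    - [0, 0, 0]
  twist: [0, 0, 0, 0, 0, 0, 0, 0]
  hand: [0.8, 0.8, 0.8, 0.8, 0.8, 0.8, 0.8, 0.8]

```text
time_s: 11.47
ee_pos: [0.5046, 0.2665, 0.1681]
eef_rot: [0.343, 0.619, -0.342, 0.618]
wrist_force: [0.1, -0.4, -0.4]
opening: 0.075
```

```bash
python3 - <<'E'
from h import *
s=arm.observe(); print(np.round(s['ee_pos'],4),yaw(),s['opening'],s['wrist_force'])
p=arm.camera_params('wrist');im=snap('wrist','w11');wmark(im,p,[[.5087,.2631,.107],[.6017,.2617,.088]],'w11b')
im=snap('side','s11');crop(im,'s11b',180,110,220,150,3)
E
```

```text
[0.5046 0.2665 0.1681] 32.05314411956767 0.07500103177351618 [ 0.11460514 -0.37890375 -0.37843736]
```

View pics/w11b.png

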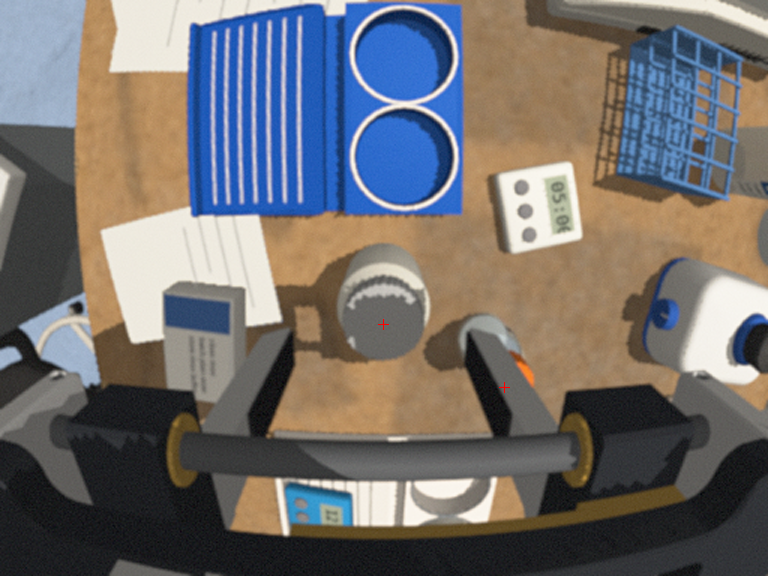

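View pics/s11b.png

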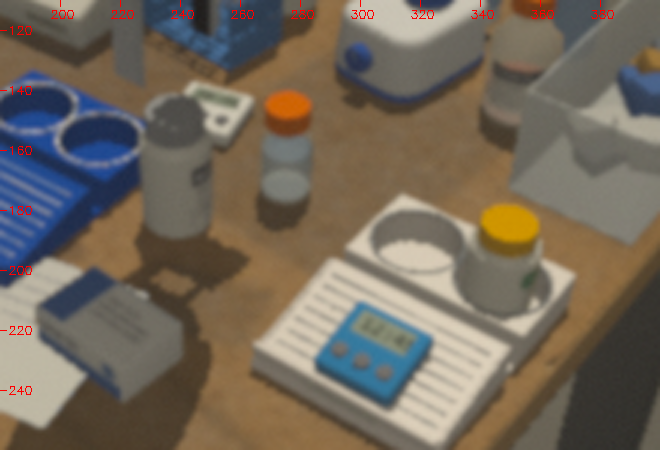

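Request:
apply_moves:
  delta_pos:
    - [0.4, -0.2, 0]
    - [0, 0, -3.0]
    - [0, 0, -3.5]
    - [0, 0, -3.2]
    - [0, 0, -1.3]
    - [0, 0, 0]
    - [0, 0, 0]
    - [0, 0, 0]
  twist: [0, 0, 0, 0, 0, 0, 0, 0]
  hand: [0.8, 0.8, 0.8, 0.8, 0.8, 0.8, 0.4, 0.4]

```text
time_s: 12.23
ee_pos: [0.5134, 0.2607, 0.0591]
eef_rot: [0.345, 0.617, -0.344, 0.618]
wrist_force: [-0.0, 0.8, 0.2]
opening: 0.0653
```

Request:
apply_moves:
  delta_pos:
    - [0, 0, 0]
    - [0, 0, 0]
  twist: [0, 0]
  hand: [0.4, 0.4]

```text
time_s: 12.4
ee_pos: [0.5132, 0.2607, 0.059]
eef_rot: [0.345, 0.617, -0.344, 0.618]
wrist_force: [-0.0, -1.5, 6.6]
opening: 0.0555
```

Request:
apply_moves:
  delta_pos:
    - [0, 0, 0]
    - [0, 0, 0]
    - [-0.26, 0.4, 0]
    - [0, 0, 0]
    - [0, 0, 0]
    - [0, 0, 0]
    - [0, 0, 0]
  twist: [0, 0, 0, 0, 0, 0, 0]
  hand: [0.75, 0.75, 0.75, 0.75, 0.4, 0.4, 0.4]

```text
time_s: 12.98
ee_pos: [0.5096, 0.2644, 0.0574]
eef_rot: [0.344, 0.618, -0.345, 0.617]
wrist_force: [-0.2, 0.2, -0.1]
opening: 0.0547
```

Request:
apply_moves:
  delta_pos:
    - [0, 0, 0]
    - [0, 0, 1.5]
    - [0, 0, 2.5]
    - [0, 0, 2.5]
    - [0, 0, 0]
  twist: [0, 0, 0, 0, 0]
  hand: [0.4, 0.4, 0.4, 0.4, 0.4]

```text
time_s: 13.4
ee_pos: [0.5112, 0.266, 0.1276]
eef_rot: [0.346, 0.616, -0.343, 0.619]
wrist_force: [1.9, 0.8, -0.8]
opening: 0.0555
```

```bash
python3 - <<'E'
from h import *
s=arm.observe(); print(np.round(s['ee_pos'],4),yaw(),s['opening'],s['wrist_force'])
p=arm.camera_params('wrist');im=snap('wrist','w12');e=s['ee_pos'];wmark(im,p,[[e[0],e[1],e[2]+.05]],'w12b')
E
```

```text
[0.5112 0.266  0.1276] 31.696497472374826 0.05548879481252801 [ 1.88032603  0.818948   -0.76252629]
```

View pics/w12b.png

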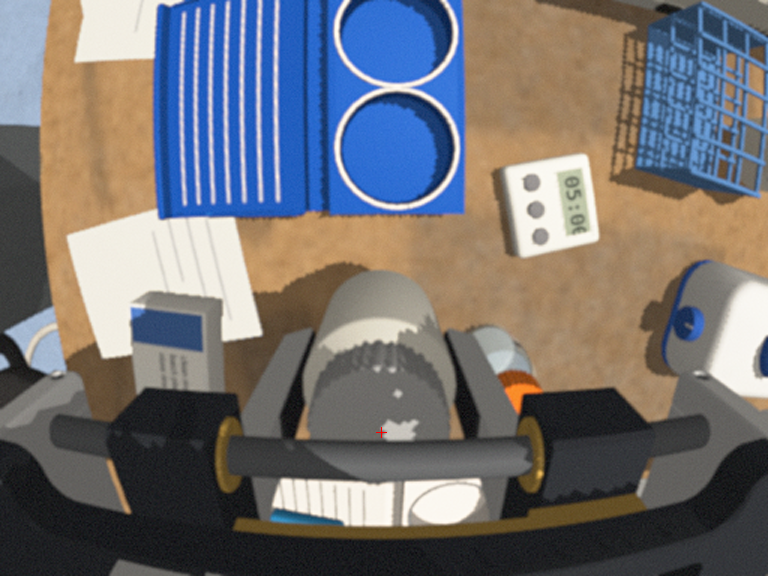

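Request:
apply_moves:
  delta_pos:
    - [0.5, -2.5, 0]
    - [1.5, -2.5, 0]
    - [2.5, -2.2, 0]
    - [2.5, -2.0, 0]
    - [2.5, -1.5, 0]
    - [2.5, -1.0, 0]
    - [2.0, -0.7, 0]
    - [0.6, -0.3, 0]
  twist: [0, 0, 0, 0, 0, 0, 0, 0]
  hand: [0.4, 0.4, 0.4, 0.4, 0.4, 0.4, 0.4, 0.4]

```text
time_s: 14.12
ee_pos: [0.6579, 0.135, 0.1216]
eef_rot: [0.345, 0.617, -0.346, 0.617]
wrist_force: [-1.0, -0.4, -1.5]
opening: 0.0553
```

Request:
apply_moves:
  delta_pos:
    - [0, 0, 0]
    - [0, 0, 0]
  twist: [0, 0]
  hand: [0.4, 0.4]

```text
time_s: 14.28
ee_pos: [0.6547, 0.1378, 0.122]
eef_rot: [0.344, 0.618, -0.345, 0.617]
wrist_force: [0.1, 0.3, -2.2]
opening: 0.055
```

```bash
python3 - <<'E'
from h import *
s=arm.observe(); print(np.round(s['ee_pos'],4),yaw(),s['opening'],s['wrist_force'],loc(W,s['ee_pos']))
im=snap('side','s13');crop(im,'s13b',240,110,180,150,4)
E
```

```text
[0.6547 0.1378 0.122 ] 31.698893130637963 0.05498883027994781 [ 0.05427571  0.26788138 -2.20899958] [0.0584 0.0362]
```

View pics/s13b.png

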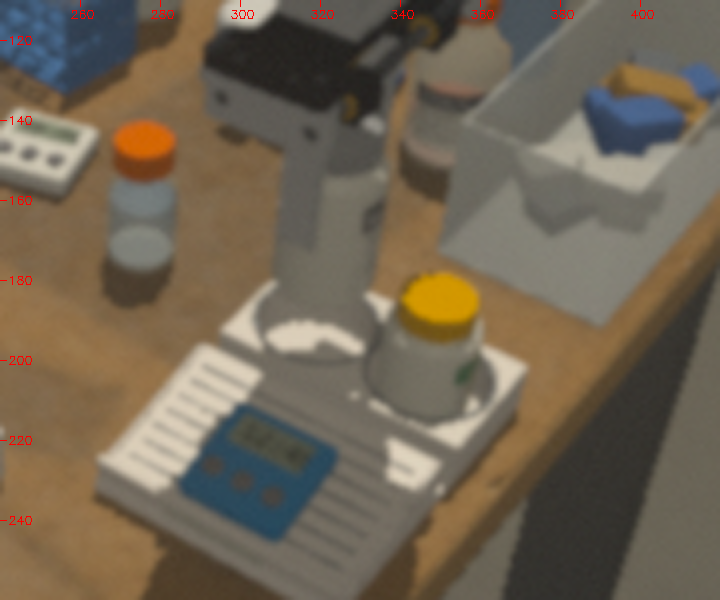

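Request:
apply_moves:
  delta_pos:
    - [0.2, 0.1, 0]
    - [0, 0, -1.5]
    - [0, 0, -2.0]
    - [0, 0, -1.5]
    - [0, 0, -0.5]
    - [0, 0, -0.1]
    - [0, 0, 0]
  twist: [0, 0, 0, 0, 0, 0, 0]
  hand: [0.4, 0.4, 0.4, 0.4, 0.4, 0.4, 0.4]

```text
time_s: 14.92
ee_pos: [0.6574, 0.1387, 0.0663]
eef_rot: [0.344, 0.618, -0.344, 0.617]
wrist_force: [0.3, 0.1, -1.6]
opening: 0.0554
```

```bash
python3 - <<'E'
from h import *
s=arm.observe(); print(np.round(s['ee_pos'],4),yaw(),s['opening'],s['wrist_force'],loc(W,s['ee_pos']))
im=snap('side','s14');crop(im,'s14b',240,110,180,150,4)
E
```

```text
[0.6574 0.1387 0.0663] 31.705243067443973 0.0553749525663172 [ 0.26704261  0.09522376 -1.63202908] [0.0612 0.0355]
```

View pics/s14b.png

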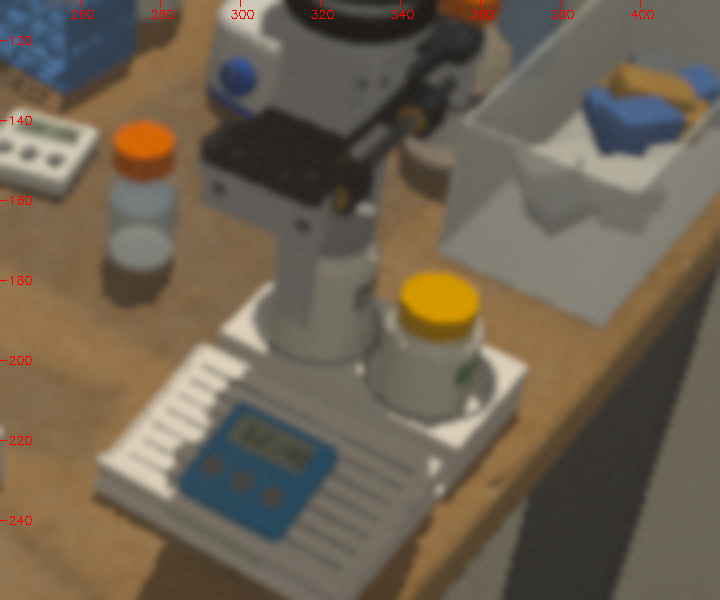

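Request:
apply_moves:
  delta_pos:
    - [0, 0, -0.15]
    - [0, 0, -0.1]
    - [0, 0, 0]
  twist: [0, 0, 0]
  hand: [0.4, 0.4, 0.4]

```text
time_s: 15.22
ee_pos: [0.6578, 0.1384, 0.0643]
eef_rot: [0.345, 0.617, -0.344, 0.618]
wrist_force: [-0.7, -0.5, -1.7]
opening: 0.0552
```

Request:
apply_moves:
  delta_pos:
    - [0, 0, -0.1]
    - [0, 0, -0.05]
    - [0, 0, 0]
  twist: [0, 0, 0]
  hand: [0.4, 0.4, 0.4]

```text
time_s: 15.47
ee_pos: [0.658, 0.1384, 0.0634]
eef_rot: [0.345, 0.617, -0.345, 0.618]
wrist_force: [-3.2, -1.5, 9.2]
opening: 0.0554
```

Request:
apply_moves:
  delta_pos:
    - [0, 0, 0.05]
    - [0, 0, 0]
    - [0, 0, 0]
    - [0, 0, 0]
    - [0, 0, 1.5]
    - [0, 0, 3.0]
    - [0, 0, 3.5]
    - [0, 0, 2.0]
  twist: [0, 0, 0, 0, 0, 0, 0, 0]
  hand: [0.4, 0.65, 0.75, 0.75, 0.75, 0.75, 0.75, 0.75]

```text
time_s: 16.13
ee_pos: [0.6584, 0.1392, 0.1674]
eef_rot: [0.345, 0.617, -0.344, 0.618]
wrist_force: [0.6, 0.5, 0.3]
opening: 0.0706
```

Request:
apply_moves:
  delta_pos:
    - [-1.0, 2.5, 0]
    - [-1.0, 2.5, 0]
    - [-1.0, 2.5, 0]
    - [-1.0, 2.5, 0]
    - [-1.0, 1.6, 0]
    - [-0.5, 0.8, 0]
    - [0, 0, 0]
    - [0, 0, 0]
  twist: [0, 0, 0, 0, 0, 0, 0, 0]
  hand: [0.7, 0.7, 0.7, 0.7, 0.7, 0.7, 0.7, 0.7]

```text
time_s: 16.8
ee_pos: [0.6031, 0.2618, 0.1635]
eef_rot: [0.344, 0.617, -0.345, 0.618]
wrist_force: [0.3, -1.1, -0.1]
opening: 0.0658
```

```bash
python3 - <<'E'
from h import *
s=arm.observe(); print(np.round(s['ee_pos'],4),yaw(),s['opening'],s['wrist_force'])
p=arm.camera_params('wrist');im=snap('wrist','w15');wmark(im,p,[[.6017,.2617,.088]],'w15b')
im=snap('side','s15');crop(im,'s15b',180,110,220,150,3)
E
```

```text
[0.6031 0.2618 0.1635] 31.68352235448229 0.06580730013585849 [ 0.26297746 -1.07193535 -0.05376504]
```

View pics/w15b.png

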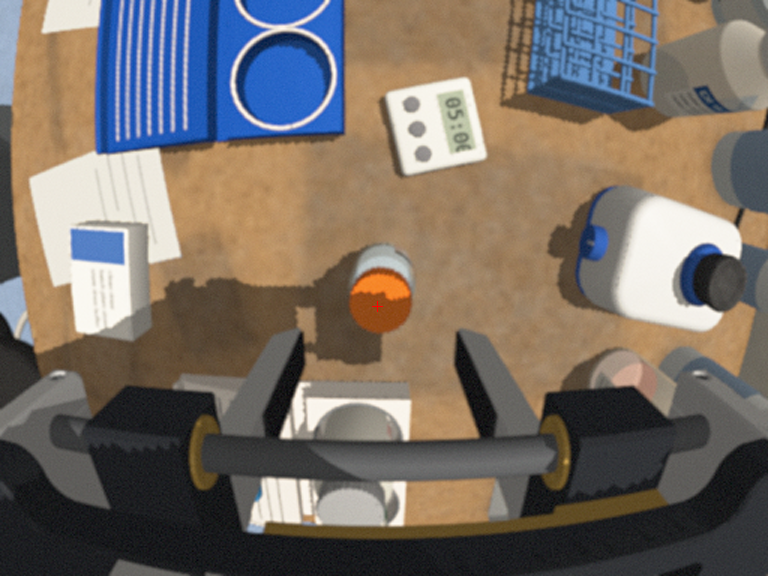

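View pics/s15b.png

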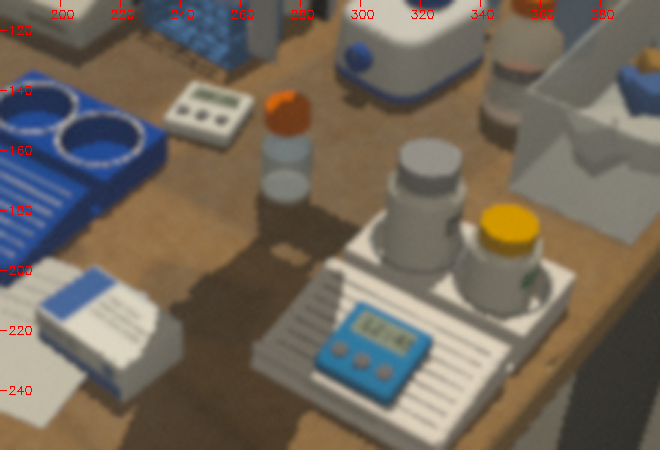

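Request:
apply_moves:
  delta_pos:
    - [-0.1, 0.2, 0]
    - [0, 0, -3.5]
    - [0, 0, -3.5]
    - [0, 0, -3.5]
    - [0, 0, -1.4]
    - [0, 0, -0.3]
    - [0, 0, 0]
    - [0, 0, 0]
  twist: [0, 0, 0, 0, 0, 0, 0, 0]
  hand: [0.7, 0.7, 0.7, 0.7, 0.7, 0.7, 0.7, 0.7]
  squeeze: 20

```text
time_s: 17.57
ee_pos: [0.6026, 0.2649, 0.0427]
eef_rot: [0.345, 0.617, -0.344, 0.618]
wrist_force: [-0.5, -0.4, 1.2]
opening: 0.0658
```

```bash
python3 - <<'E'
from h import *
s=arm.observe(); print(np.round(s['ee_pos'],4),yaw(),s['opening'],s['wrist_force'])
p=arm.camera_params('wrist');im=snap('wrist','w16');e=s['ee_pos'];wmark(im,p,[[e[0],e[1],.088]],'w16b')
E
```

```text
[0.6026 0.2649 0.0427] 31.662328012868866 0.06584660729838712 [-0.48045115 -0.41400183  1.23039841]
```

View pics/w16b.png

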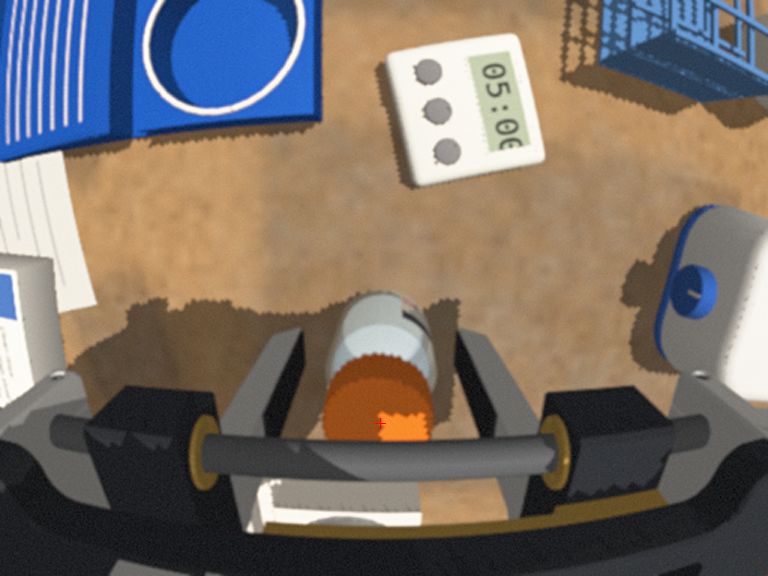

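Request:
apply_moves:
  delta_pos:
    - [0, 0, -0.2]
    - [0, 0, 0]
    - [0, 0, 0]
    - [0, 0, 0]
    - [0, 0, 0]
    - [0, 0, 1.5]
    - [0, 0, 2.5]
    - [0, 0, 2.0]
  twist: [0, 0, 0, 0, 0, 0, 0, 0]
  hand: [0.7, 0.3, 0.3, 0.3, 0.3, 0.3, 0.3, 0.3]

```text
time_s: 18.28
ee_pos: [0.6013, 0.2646, 0.1007]
eef_rot: [0.344, 0.618, -0.345, 0.617]
wrist_force: [1.1, 0.4, -1.3]
opening: 0.0429
```

Request:
apply_moves:
  delta_pos:
    - [-2.0, 1.2, 0.5]
    - [-2.5, 1.5, 0]
    - [-2.5, 1.6, 0]
    - [-2.5, 1.6, 0]
    - [-2.0, 1.3, 0]
    - [-1.4, 0.9, 0]
    - [0, 0, 0]
    - [0, 0, 0]
  twist: [0, 0, 0, 0, 0, 0, 0, 0]
  hand: [0.3, 0.3, 0.3, 0.3, 0.3, 0.3, 0.3, 0.3]

```text
time_s: 18.95
ee_pos: [0.4721, 0.346, 0.1049]
eef_rot: [0.344, 0.618, -0.344, 0.618]
wrist_force: [0.3, -1.0, -1.9]
opening: 0.043
```

```bash
python3 - <<'E'
from h import *
s=arm.observe(); print(np.round(s['ee_pos'],4),yaw(),s['opening'],s['wrist_force'],loc(B,s['ee_pos']))
p=arm.camera_params('wrist');im=snap('wrist','w17');wmark(im,p,[q2(B,(.06,.036,.03)),q2(B,(.06,-.036,.03))],'w17b')
im=snap('side','s17');crop(im,'s17b',120,100,180,150,4)
E
```

```text
[0.4721 0.346  0.1049] 31.791627847071233 0.04295051906403301 [ 0.25776533 -0.98595067 -1.89473047] [ 0.0593 -0.0349]
```

View pics/w17b.png

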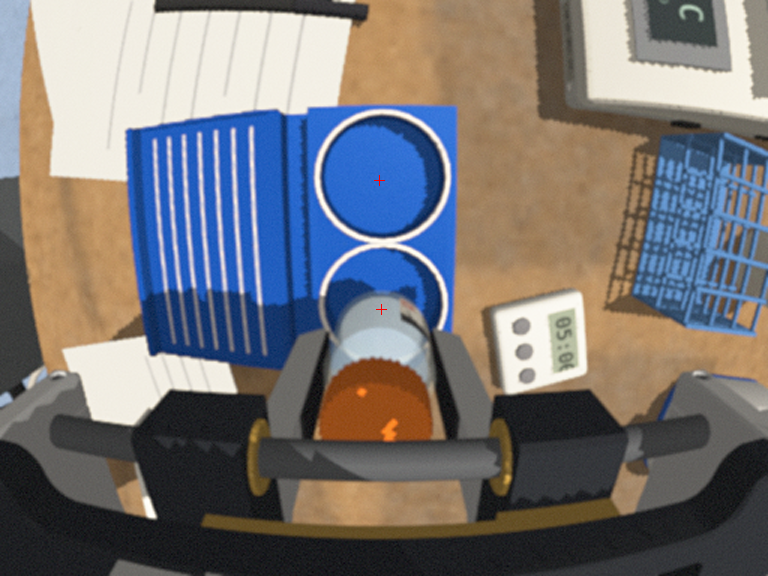

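View pics/s17b.png

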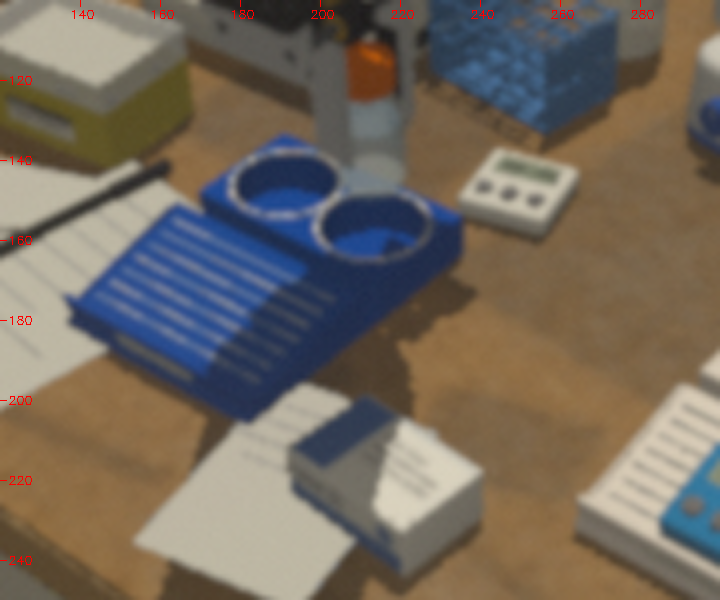

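Request:
apply_moves:
  delta_pos:
    - [0.1, 0, -1.0]
    - [0, 0, -2.0]
    - [0, 0, -1.8]
    - [0, 0, -0.6]
    - [0, 0, -0.15]
    - [0, 0, 0]
  twist: [0, 0, 0, 0, 0, 0]
  hand: [0.3, 0.3, 0.3, 0.3, 0.3, 0.3]

```text
time_s: 19.55
ee_pos: [0.4737, 0.3452, 0.0482]
eef_rot: [0.344, 0.618, -0.345, 0.617]
wrist_force: [-0.2, 0.6, -2.1]
opening: 0.0431
```

Request:
apply_moves:
  delta_pos:
    - [0, 0, -0.1]
    - [0, 0, -0.1]
    - [0, 0, 0]
  twist: [0, 0, 0]
  hand: [0.3, 0.3, 0.3]

```text
time_s: 19.8
ee_pos: [0.474, 0.3456, 0.047]
eef_rot: [0.345, 0.617, -0.344, 0.618]
wrist_force: [0.5, -0.9, -1.7]
opening: 0.0429
```

Request:
apply_moves:
  delta_pos:
    - [0, 0, -0.1]
    - [0, 0, 0]
  twist: [0, 0]
  hand: [0.3, 0.3]

```text
time_s: 19.97
ee_pos: [0.4738, 0.3454, 0.0457]
eef_rot: [0.345, 0.617, -0.344, 0.618]
wrist_force: [-0.1, -0.2, -2.2]
opening: 0.0431
```

Request:
apply_moves:
  delta_pos:
    - [0, 0, -0.1]
    - [0, 0, 0]
  twist: [0, 0]
  hand: [0.3, 0.3]

```text
time_s: 20.13
ee_pos: [0.4739, 0.3457, 0.0452]
eef_rot: [0.345, 0.617, -0.344, 0.618]
wrist_force: [-0.8, -2.6, 9.1]
opening: 0.0429
```

```bash
python3 - <<'E'
from h import *
s=arm.observe(); print(np.round(s['ee_pos'],4),yaw(),s['opening'],s['wrist_force'],loc(B,s['ee_pos']))
im=snap('side','s18');crop(im,'s18b',120,100,180,150,4)
E
```

```text
[0.4739 0.3457 0.0452] 31.68113216243676 0.042880402676020626 [-0.83928943 -2.62951878  9.13857216] [ 0.0607 -0.0362]
```

View pics/s18b.png

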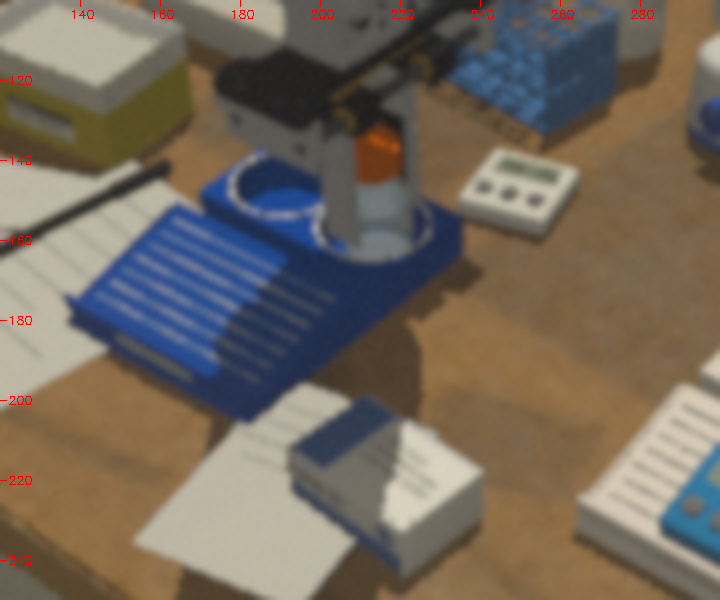

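Request:
apply_moves:
  delta_pos:
    - [0, 0, 0.05]
    - [0, 0, 0]
    - [0, 0, 0]
    - [0, 0, 0]
    - [0, 0, 1.5]
    - [0, 0, 3.0]
    - [0, 0, 3.5]
    - [0, 0, 3.0]
  twist: [0, 0, 0, 0, 0, 0, 0, 0]
  hand: [0.35, 0.6, 0.65, 0.65, 0.65, 0.65, 0.65, 0.65]

```text
time_s: 20.85
ee_pos: [0.4732, 0.3458, 0.1577]
eef_rot: [0.344, 0.618, -0.344, 0.617]
wrist_force: [1.2, 0.8, 0.9]
opening: 0.0608
```

Request:
apply_moves:
  delta_pos:
    - [-0.9, -3.0, 0]
    - [-0.9, -3.0, 0]
    - [-0.9, -3.0, 0]
    - [-0.9, -3.0, 0]
    - [-0.9, -3.0, 0]
    - [-0.9, -3.0, 0]
    - [-0.5, -2.0, 0]
    - [0, -0.3, 0]
  twist: [-0.01, -0.01, -0.01, -0.01, -0.01, -0.01, -0.01, 0]
  hand: [0.9, 0.9, 0.9, 0.9, 0.9, 0.9, 0.9, 0.9]

```text
time_s: 21.52
ee_pos: [0.4137, 0.1389, 0.1556]
eef_rot: [0.366, 0.604, -0.368, 0.605]
wrist_force: [0.8, 0.5, -0.7]
opening: 0.0846
```

Request:
apply_moves:
  delta_pos:
    - [0, 0, 0]
    - [0, 0, 0]
  twist: [0, 0]
  hand: [0.9, 0.9]

```text
time_s: 21.68
ee_pos: [0.4151, 0.1431, 0.1557]
eef_rot: [0.366, 0.605, -0.366, 0.605]
wrist_force: [1.3, -0.1, -0.7]
opening: 0.0845
```

```bash
python3 - <<'E'
from h import *
s=arm.observe(); print(np.round(s['ee_pos'],4),yaw(),s['opening'],s['wrist_force'],np.round(s['joint_positions'],2))
p=arm.camera_params('wrist');im=snap('wrist','w19');wmark(im,p,[q2(C,(a*.03,b*.045,.035)) for a in(1,-1) for b in(1,-1)],'w19b')
im=snap('side','s19');crop(im,'s19b',120,100,180,150,4)
E
```

```text
[0.4151 0.1431 0.1557] 27.676565043386123 0.08447195264870236 [ 1.34078402 -0.14031156 -0.65101514] [ 0.27  0.19 -0.81  2.14  0.18  0.87 -0.17]
```

View pics/w19b.png

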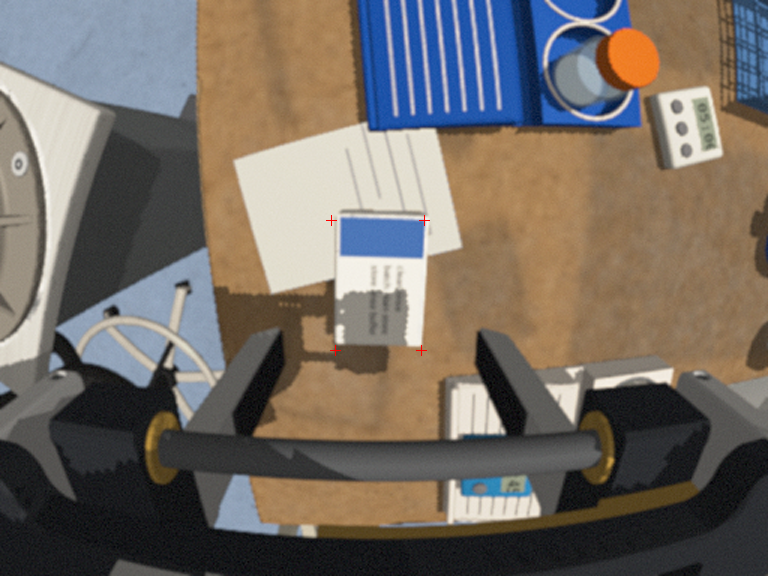

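View pics/s19b.png

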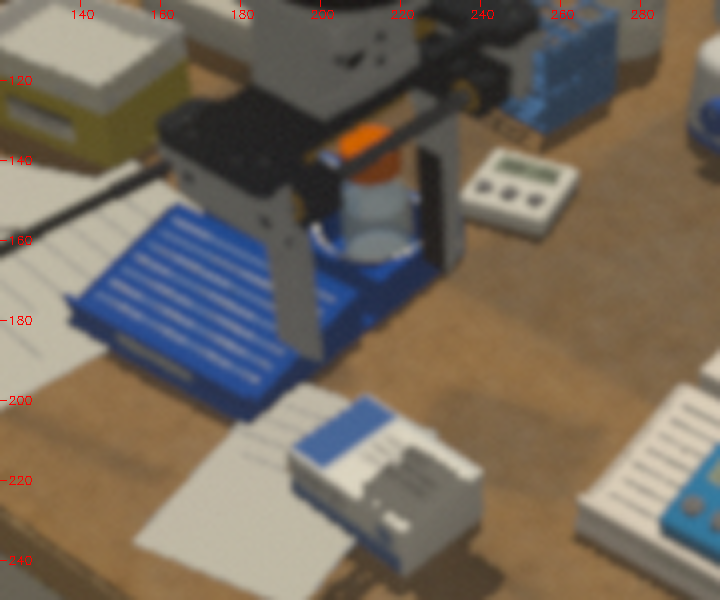

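Request:
apply_moves:
  delta_pos:
    - [0.1, 0.2, -3.5]
    - [0, 0, -3.5]
    - [0, 0, -3.5]
    - [0, 0, -2.2]
    - [0, 0, -0.5]
    - [0, 0, 0]
    - [0, 0, 0]
    - [0, 0, 0]
  twist: [-0.04, 0, 0, 0, 0, 0, 0, 0]
  hand: [0.9, 0.9, 0.9, 0.9, 0.9, 0.9, 0.5, 0.5]
  squeeze: 12

```text
time_s: 22.45
ee_pos: [0.4166, 0.1452, 0.0243]
eef_rot: [0.378, 0.597, -0.377, 0.598]
wrist_force: [-0.5, 0.0, 0.2]
opening: 0.0744
```

Request:
apply_moves:
  delta_pos:
    - [0, 0, 0]
    - [0, 0, 0]
    - [0, 0, 0]
  twist: [0, 0, 0]
  hand: [0.5, 0.5, 0.5]

```text
time_s: 22.7
ee_pos: [0.4164, 0.1444, 0.024]
eef_rot: [0.378, 0.597, -0.378, 0.598]
wrist_force: [-2.1, -0.1, 13.2]
opening: 0.0599
```

```bash
python3 - <<'E'
from h import *
s=arm.observe(); print(np.round(s['ee_pos'],4),yaw(),s['opening'],s['wrist_force'],np.round(s['joint_positions'],2))
E
```

```text
[0.4164 0.1444 0.024 ] 25.35365302957858 0.059928704684547154 [-2.12076554 -0.10312672 13.20917538] [ 0.1   0.43 -0.67  2.24  0.47  0.61 -0.48]
```

Request:
apply_moves:
  delta_pos:
    - [0, 0, 2.0]
    - [0, 0, 3.5]
    - [0, 0, 3.5]
    - [0, 1.0, 1.0]
    - [-0.2, 1.5, 0]
    - [-0.4, 1.5, 0]
    - [-0.4, 1.5, 0]
    - [-0.4, 1.5, 0]
  twist: [0, 0, 0, 0.121, 0.121, 0.121, 0.121, 0.121]
  hand: [0.5, 0.5, 0.5, 0.5, 0.5, 0.5, 0.5, 0.5]

```text
time_s: 23.37
ee_pos: [0.4017, 0.2148, 0.1236]
eef_rot: [0.181, 0.683, -0.181, 0.684]
wrist_force: [-0.1, 0.4, -1.0]
opening: 0.0598
```

Request:
apply_moves:
  delta_pos:
    - [-0.4, 1.5, 0]
    - [-0.4, 1.5, 0]
    - [-0.4, 1.5, 0]
    - [-0.4, 1.5, 0]
    - [-0.4, 1.5, 0]
    - [-0.4, 1.5, 0]
    - [-0.4, 0.5, 0]
    - [-0.3, 0.3, 0]
  twist: [0.121, 0.121, 0.121, 0.121, 0.121, 0.121, 0.121, 0.121]
  hand: [0.5, 0.5, 0.5, 0.5, 0.5, 0.5, 0.5, 0.5]

```text
time_s: 24.03
ee_pos: [0.3702, 0.3134, 0.1234]
eef_rot: [-0.158, 0.689, 0.159, 0.689]
wrist_force: [0.8, -1.1, -1.3]
opening: 0.06
```

Request:
apply_moves:
  delta_pos:
    - [0, 0, 0]
  twist: [0.121]
  hand: [0.5]

```text
time_s: 24.12
ee_pos: [0.3701, 0.3131, 0.1234]
eef_rot: [-0.2, 0.678, 0.2, 0.678]
wrist_force: [0.7, -0.0, -0.3]
opening: 0.0602
```

Request:
apply_moves:
  delta_pos:
    - [0, 0, 0]
    - [0, 0, 0]
  twist: [0, 0]
  hand: [0.5, 0.5]

```text
time_s: 24.28
ee_pos: [0.3708, 0.3122, 0.1231]
eef_rot: [-0.196, 0.679, 0.196, 0.679]
wrist_force: [-0.6, 0.0, -0.7]
opening: 0.06
```

```bash
python3 - <<'E'
from h import *
s=arm.observe(); print(np.round(s['ee_pos'],4),yaw(),s['opening'],s['wrist_force'],np.round(s['joint_positions'],2),loc(B,s['ee_pos']))
im=snap('wrist','w20');cv2.imwrite('pics/w20b.png',cv2.resize(im,None,fx=1.5,fy=1.5))
im=snap('side','s20');crop(im,'s20b',100,100,200,150,4)
E
```

```text
[0.3708 0.3122 0.1231] 122.1949045008829 0.05999587308328169 [-0.62775769  0.03681511 -0.681433  ] [ 0.12  0.47 -1.15  2.07  0.54  0.95  0.81] [-0.0443 -0.0088]
```

View pics/w20b.png

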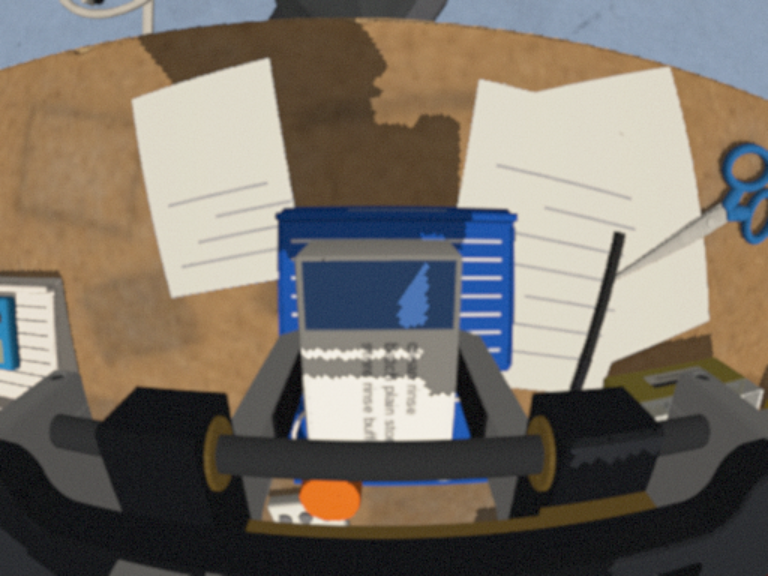

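View pics/s20b.png

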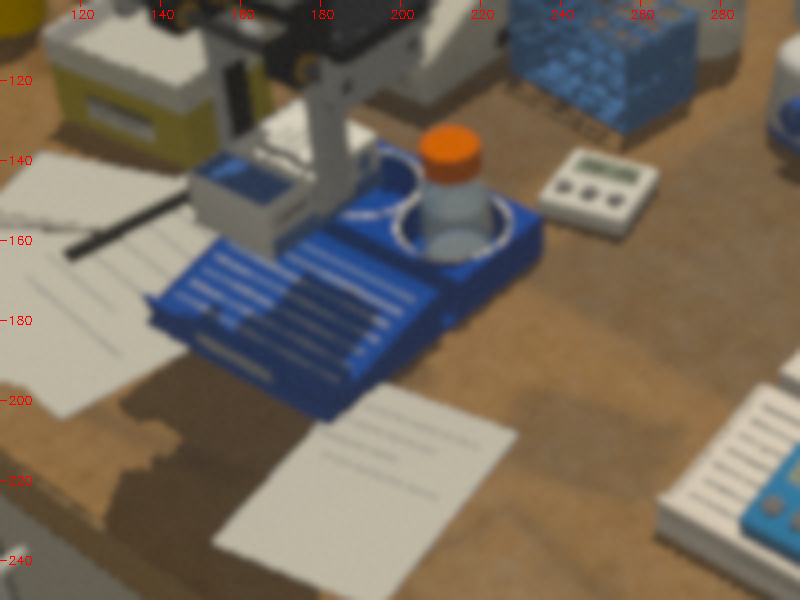

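```bash
python3 - <<'E'
from h import *
im=cv2.imread('pics/w20.png'); crop(im,'w20c',170,120,190,110,4)
p=np.load('pics/w20.npy',allow_pickle=True).item()
for n,u,v,z in [('lipoutL',280,210,.0226),('lipoutR',515,212,.0226),('cL',300,262,.134),('cR',460,260,.134)]:
    print(n,loc(B,wat(p,u/1.5,v/1.5,z)))
E
```

```text
lipoutL [-0.0971 -0.0678]
lipoutR [-0.0956  0.0758]
cL [-0.0882 -0.036 ]
cR [-0.0886  0.0213]
```

View pics/w20c.png

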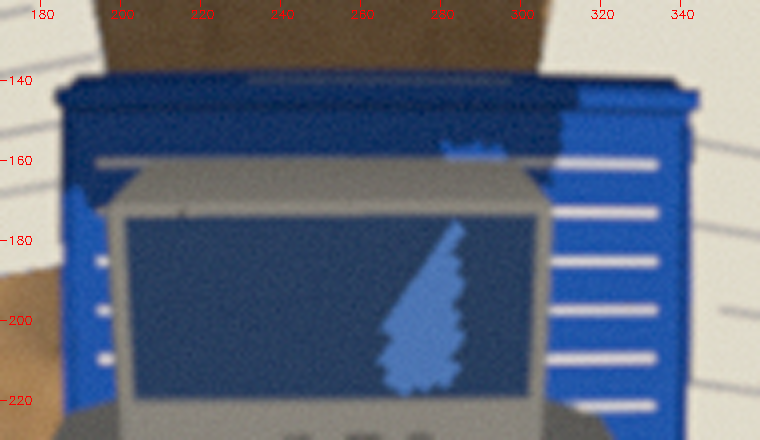

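Request:
apply_moves:
  delta_pos:
    - [-0.6, 0.5, 0]
    - [0, 0, -1.5]
    - [0, 0, -2.0]
    - [0, 0, -1.0]
    - [0, 0, 0]
  twist: [0.007, 0, 0, 0, 0]
  hand: [0.5, 0.5, 0.5, 0.5, 0.5]
  squeeze: 6

```text
time_s: 24.8
ee_pos: [0.3635, 0.3169, 0.0765]
eef_rot: [-0.2, 0.679, 0.199, 0.677]
wrist_force: [-1.2, -0.6, -1.1]
opening: 0.06
```

```bash
python3 - <<'E'
from h import *
s=arm.observe(); print(np.round(s['ee_pos'],4),yaw(),s['opening'],s['wrist_force'],np.round(s['joint_positions'],2),loc(B,s['ee_pos']))
im=snap('wrist','w21');crop(im,'w21c',150,90,220,150,3)
im=snap('side','s21');crop(im,'s21b',100,100,200,150,4)
E
```

```text
[0.3635 0.3169 0.0765] 122.82152853894182 0.05996181505058123 [-1.2197737  -0.59479778 -1.12588674] [ 0.03  0.53 -1.08  2.11  0.62  0.87  0.73] [-0.0479 -0.001 ]
```

View pics/w21c.png

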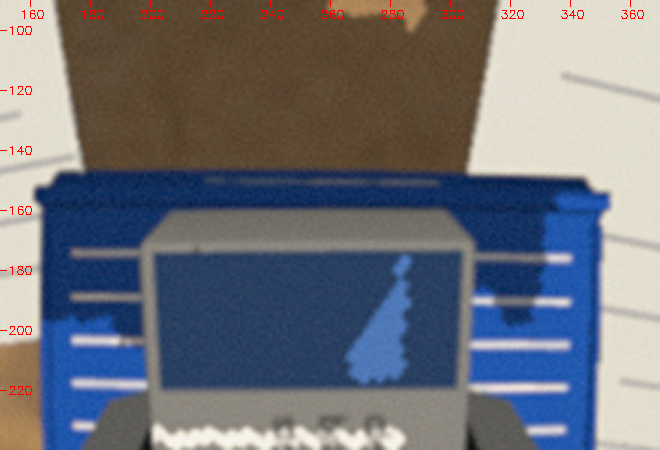

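View pics/s21b.png

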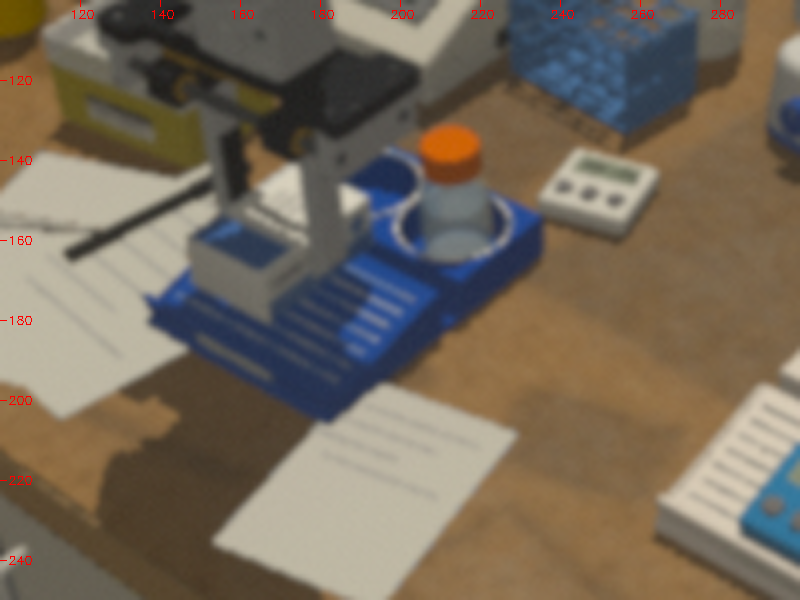

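```bash
python3 - <<'E'
from h import *
p=np.load('pics/w21.npy',allow_pickle=True).item()
for n,u,v,z in [('lipinL',45,206,.0238),('lipinR',600,211,.0238),('deckline?',320,173,.0226),('cL',143,243,.0875),('cR',474,243,.0875),('cbL',168,210,.0525),('cbR',445,209,.0525)]:
    print(n,loc(B,wat(p,u/3+150,v/3+90,z)))
E
```

```text
lipinL [-0.0907 -0.0673]
lipinR [-0.0901  0.0745]
deckline? [-0.0983  0.0026]
cL [-0.0935 -0.0298]
cR [-0.0937  0.0293]
cbL [-0.0939 -0.0307]
cbR [-0.0943  0.0293]
```

Request:
apply_moves:
  delta_pos:
    - [0.25, 0.16, 0]
    - [0, 0, -1.0]
    - [0, 0, -0.5]
    - [0, 0, 0]
    - [0, 0, 0]
  twist: [0, 0, 0, 0, 0]
  hand: [0.5, 0.5, 0.5, 0.5, 0.5]
  squeeze: 4

```text
time_s: 25.32
ee_pos: [0.3669, 0.3189, 0.0627]
eef_rot: [-0.2, 0.679, 0.2, 0.678]
wrist_force: [0.7, 0.5, -0.6]
opening: 0.0602
```

```bash
python3 - <<'E'
from h import *
s=arm.observe(); print(np.round(s['ee_pos'],4),yaw(),s['opening'],s['wrist_force'],loc(B,s['ee_pos']))
E
```

```text
[0.3669 0.3189 0.0627] 122.8443228801071 0.060247566361810605 [ 0.71997613  0.45617102 -0.61067656] [-0.0439 -0.0011]
```

Request:
apply_moves:
  delta_pos:
    - [-0.08, -0.05, -0.3]
    - [0, 0, -0.3]
    - [0, 0, -0.2]
    - [0, 0, 0]
  twist: [0, 0, 0, 0]
  hand: [0.5, 0.5, 0.5, 0.5]
  squeeze: 4

```text
time_s: 25.65
ee_pos: [0.3661, 0.3184, 0.0546]
eef_rot: [-0.2, 0.678, 0.2, 0.678]
wrist_force: [-0.3, 0.2, -0.7]
opening: 0.0596
```

Request:
apply_moves:
  delta_pos:
    - [0, 0, -0.2]
    - [0, 0, -0.2]
    - [0, 0, 0]
  twist: [0, 0, 0]
  hand: [0.5, 0.5, 0.5]
  squeeze: 3

```text
time_s: 25.9
ee_pos: [0.3663, 0.3184, 0.0507]
eef_rot: [-0.2, 0.678, 0.2, 0.678]
wrist_force: [-0.3, 0.0, -1.4]
opening: 0.0598
```

```bash
python3 - <<'E'
from h import *
s=arm.observe(); print(np.round(s['ee_pos'],4),yaw(),s['opening'],s['wrist_force'],loc(B,s['ee_pos']))
im=snap('wrist','w22');crop(im,'w22c',150,90,220,150,3)
im=snap('side','s22');crop(im,'s22b',100,100,200,150,4)
E
```

```text
[0.3663 0.3184 0.0507] 122.83658679354704 0.05975053413624029 [-0.28935627  0.02525675 -1.35173628] [-0.0447 -0.0012]
```

View pics/w22c.png

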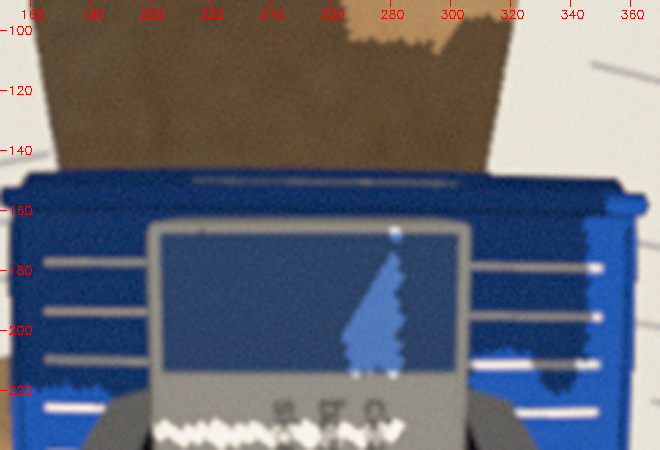

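View pics/s22b.png

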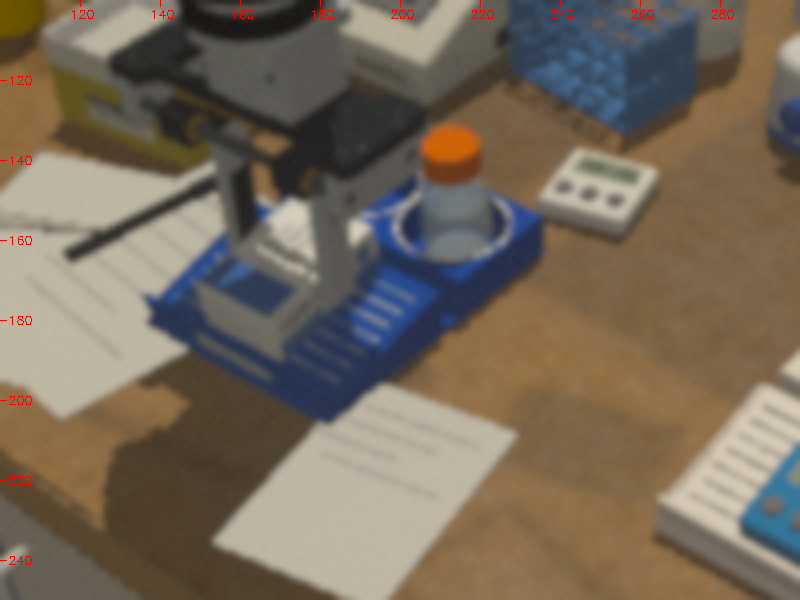

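Request:
apply_moves:
  delta_pos:
    - [0, 0, -0.15]
    - [0, 0, -0.1]
    - [0, 0, 0]
    - [0, 0, 0]
  twist: [0, 0, 0, 0]
  hand: [0.5, 0.5, 0.5, 0.5]

```text
time_s: 26.33
ee_pos: [0.3663, 0.3185, 0.0484]
eef_rot: [-0.2, 0.678, 0.2, 0.678]
wrist_force: [-0.2, 0.6, -0.7]
opening: 0.0603
```

Request:
apply_moves:
  delta_pos:
    - [0, 0, -0.1]
    - [0, 0, 0]
  twist: [0, 0]
  hand: [0.5, 0.5]

```text
time_s: 26.5
ee_pos: [0.3664, 0.3186, 0.0474]
eef_rot: [-0.2, 0.678, 0.2, 0.678]
wrist_force: [-0.2, -0.6, -1.0]
opening: 0.0601
```

```bash
python3 - <<'E'
from h import *
s=arm.observe(); print(np.round(s['ee_pos'],4),yaw(),s['opening'],s['wrist_force'],loc(B,s['ee_pos']))
im=snap('wrist','w23');crop(im,'w23c',150,90,220,150,3)
E
```

```text
[0.3664 0.3186 0.0474] 122.83547919580408 0.06010108231530003 [-0.18989555 -0.59053513 -0.99976899] [-0.0446 -0.0011]
```

View pics/w23c.png

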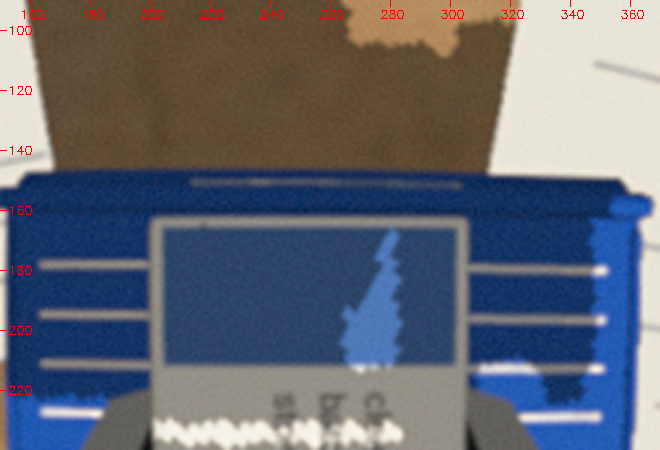

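Request:
apply_moves:
  delta_pos:
    - [0, 0, -0.1]
    - [0, 0, 0]
  twist: [0, 0]
  hand: [0.5, 0.5]

```text
time_s: 26.72
ee_pos: [0.3665, 0.3186, 0.0465]
eef_rot: [-0.2, 0.678, 0.2, 0.678]
wrist_force: [0.6, -0.4, 0.1]
opening: 0.0601
```

Request:
apply_moves:
  delta_pos:
    - [0, 0, -0.1]
    - [0, 0, 0]
  twist: [0, 0]
  hand: [0.5, 0.5]

```text
time_s: 26.88
ee_pos: [0.3665, 0.3187, 0.0455]
eef_rot: [-0.2, 0.678, 0.2, 0.678]
wrist_force: [0.3, -0.3, 0.6]
opening: 0.06
```

Request:
apply_moves:
  delta_pos:
    - [0, 0, 0]
    - [0, 0, 0]
    - [0, 0, 0]
    - [0, 0, 0]
  twist: [0, 0, 0, 0]
  hand: [0.66, 0.7, 0.75, 0.75]

```text
time_s: 27.22
ee_pos: [0.3662, 0.3185, 0.0454]
eef_rot: [-0.2, 0.678, 0.2, 0.678]
wrist_force: [-0.3, -0.3, 0.1]
opening: 0.0704
```

```bash
python3 - <<'E'
from h import *
s=arm.observe(); print(np.round(s['ee_pos'],4),yaw(),s['opening'],s['wrist_force'],loc(B,s['ee_pos']))
im=snap('wrist','w24');crop(im,'w24c',150,90,220,150,3)
im=snap('side','s24');crop(im,'s24b',100,100,200,150,4)
E
```

```text
[0.3662 0.3185 0.0454] 122.83982673024751 0.0703836914991771 [-0.2737907  -0.31844306  0.07361825] [-0.0447 -0.0011]
```

View pics/w24c.png

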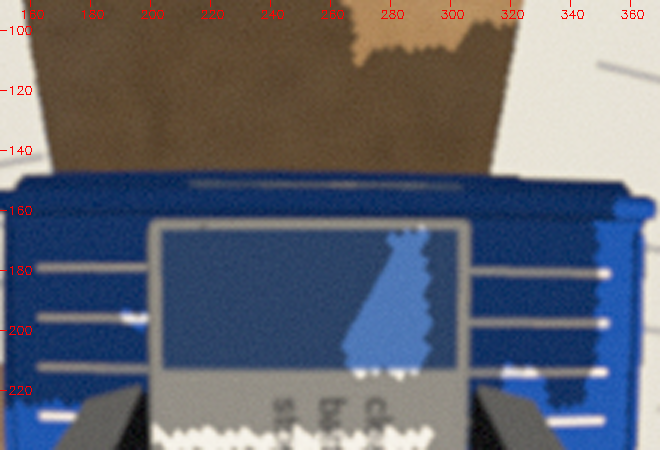

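View pics/s24b.png

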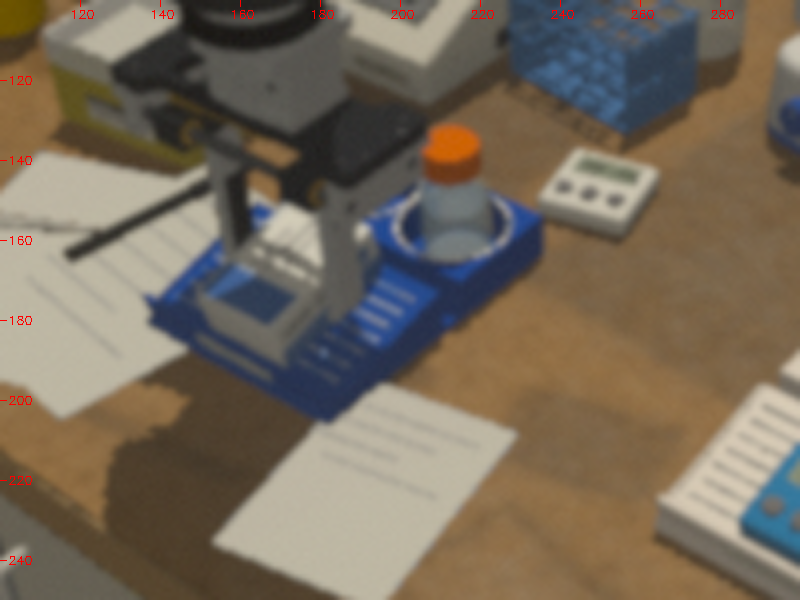

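Request:
apply_moves:
  delta_pos:
    - [0, 0, 1.0]
    - [0, 0, 2.0]
    - [0, 0, 3.0]
    - [0, 0, 3.0]
    - [0, 0, 3.0]
    - [0, 0, 2.0]
    - [0, 0, 0]
    - [0, 0, 0]
  twist: [0, 0, 0, 0, 0, 0, 0, 0]
  hand: [0.75, 0.75, 0.75, 0.75, 0.75, 0.75, 0.75, 0.75]

```text
time_s: 27.98
ee_pos: [0.3668, 0.3187, 0.1868]
eef_rot: [-0.2, 0.677, 0.2, 0.679]
wrist_force: [0.3, -0.9, -0.9]
opening: 0.0712
```

Request:
apply_moves:
  delta_pos:
    - [1.2, -3.5, 0]
    - [1.2, -3.5, 0]
    - [1.2, -3.5, 0]
    - [1.2, -3.5, 0]
    - [1.2, -3.5, 0]
    - [1.2, -3.5, 0]
    - [1.2, -3.5, 0]
    - [0.5, -3.5, 0]
  twist: [-0.12, -0.12, -0.12, -0.12, -0.12, -0.12, -0.12, -0.12]
  hand: [0.75, 0.75, 0.75, 0.75, 0.75, 0.75, 0.75, 0.75]

```text
time_s: 28.65
ee_pos: [0.4556, 0.0365, 0.1848]
eef_rot: [0.138, 0.694, -0.138, 0.693]
wrist_force: [1.1, 0.1, -0.8]
opening: 0.0702
```

Request:
apply_moves:
  delta_pos:
    - [0, -3.5, 1]
    - [0, -3.5, 1]
    - [0, -3.5, 1]
    - [0, -3.5, 1]
    - [0, -3.5, 1]
    - [0, -3.5, 0]
    - [0, -2, 0]
    - [0, 0, 0]
  twist: [-0.12, -0.12, -0.12, -0.12, 0, 0, 0, 0]
  hand: [0.75, 0.75, 0.75, 0.75, 0.75, 0.75, 0.75, 0.75]

```text
time_s: 29.32
ee_pos: [0.4541, -0.1957, 0.2343]
eef_rot: [0.299, 0.642, -0.299, 0.64]
wrist_force: [0.9, -0.5, -0.9]
opening: 0.0706
```

```bash
python3 - <<'E'
from h import *
s=arm.observe(); print(s['time_s'],np.round(s['ee_pos'],4),yaw(),np.round(s['joint_positions'],2))
im=snap('top','t25');crop(im,'t25a',225,95,150,130,5);crop(im,'t25b',110,180,150,130,5)
im=snap('side','s25');crop(im,'s25b',130,110,260,150,3)
E
```

```text
29.3167 [ 0.4541 -0.1957  0.2343] 40.029013800375154 [ 0.92  0.18 -0.71  1.95  0.13  1.06  0.85]
```

View pics/t25a.png

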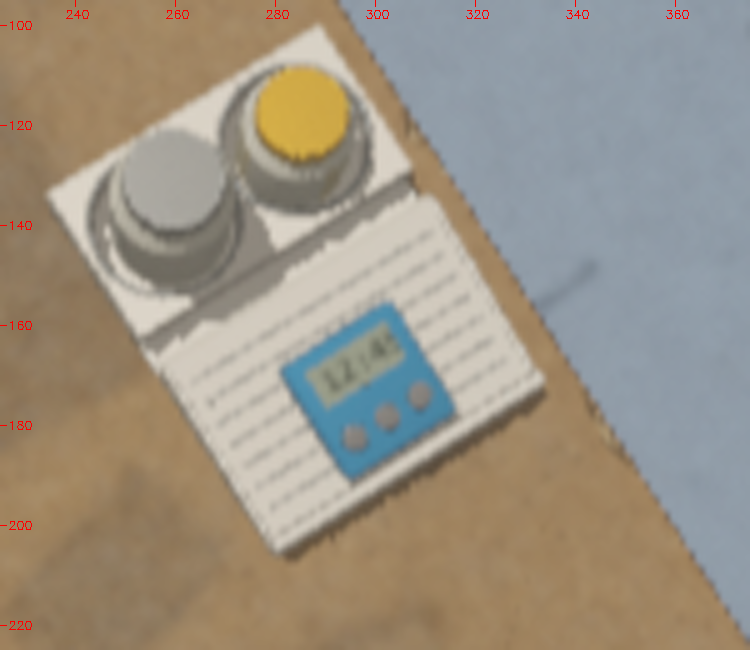

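View pics/t25b.png

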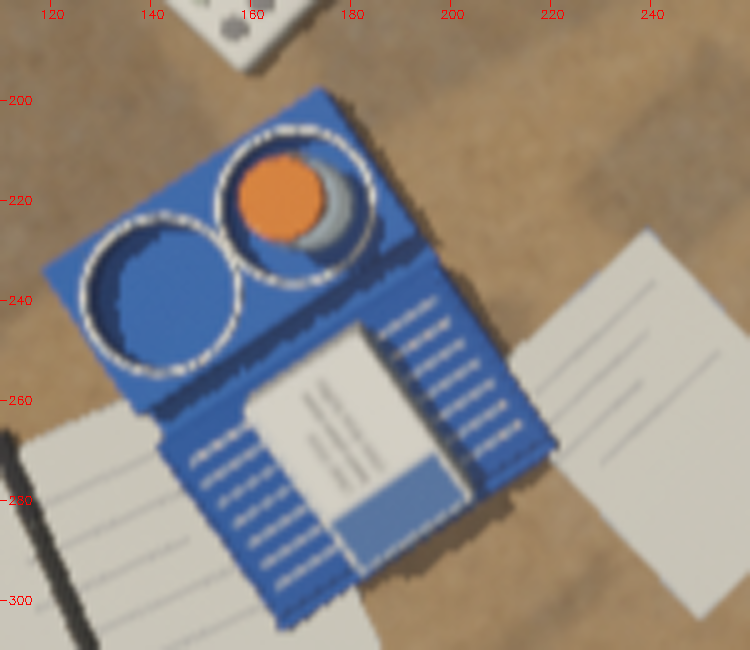

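View pics/s25b.png

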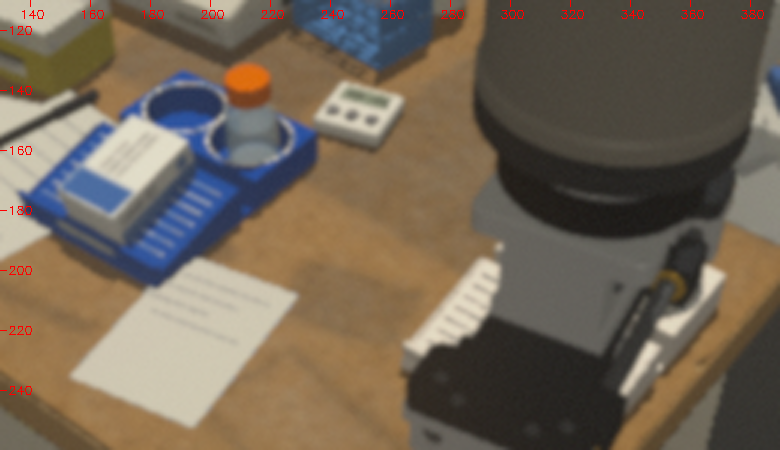

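```bash
python3 - <<'E'
from h import *
from scipy.optimize import least_squares
p=np.load('pics/top0.npy',allow_pickle=True).item()
a=np.radians(12);ex=np.array([np.cos(a),0,np.sin(a)]);ey=np.array([0,1,0]);n=np.array([-np.sin(a),0,np.cos(a)])
def f(name,c,hx,hy,h,px):
    def g(q):
        o=np.array([-.09,0,.014])+ex*q[0]+ey*q[1]+n*h; r=[]
        for (s1,s2),u in zip([(1,1),(1,-1),(-1,-1),(-1,1)],px):
            dx,dy=s1*hx,s2*hy; P=o+ex*(np.cos(q[2])*dx-np.sin(q[2])*dy)+ey*(np.sin(q[2])*dx+np.cos(q[2])*dy)
            r.append(np.array(proj(p,q2(c,P)))-u)
        return np.concatenate(r)
    r=least_squares(g,[hx,0,0]); cen=np.array([-.09,0,.014])+ex*r.x[0]+ey*r.x[1]+n*h/2
    print(name,'gap',round(r.x[0]-hx,4),'yaw',r.x[2].round(3),'centre',cen.round(4),r.fun.round(1).tolist())
f('timer',W,.031,.031,.015,[(281.4,169),(303.6,155.6),(316.2,177.4),(295.4,191)])
f('carton',B,.045,.03,.035,[(159.4,261.6),(181.6,244.4),(204.4,279.4),(182.4,295)])
for nme,c,u,v,z in [('y',W,285.2,117.4,.088),('g',W,259.3,131,.113),('o',B,166.3,219.8,.094)]: print(nme,loc(c,at(p,u,v,z)))
E
```

```text
timer gap 0.0049 yaw -0.009 centre [-0.0565  0.0011  0.0288] [-0.6, -0.1, 0.0, -1.1, 1.2, 0.2, -0.6, 1.0]
carton gap 0.0041 yaw -0.006 centre [-0.0456 -0.0032  0.0413] [-0.7, -0.4, 0.3, 1.2, 0.6, -0.4, -0.2, -0.5]
y [ 0.0585 -0.0327]
g [0.0588 0.0356]
o [ 0.057  -0.0393]
```

Request:
apply_moves:
  delta_pos:
    - [1.0, 2.0, 0]
    - [1.0, 2.0, 0]
    - [1.0, 2.0, 0]
    - [1.0, 2.0, 0]
    - [1.0, 2.0, 0]
    - [1.0, 2.0, 0]
    - [1.0, 2.0, 0]
    - [1.0, 2.0, 0]
  twist: [0.119, 0.119, 0.119, 0.119, 0.119, 0.119, 0.119, 0.119]
  hand: [0.8, 0.8, 0.8, 0.8, 0.8, 0.8, 0.8, 0.8]
  squeeze: 3

```text
time_s: 30.08
ee_pos: [0.5351, -0.0288, 0.2352]
eef_rot: [-0.033, 0.707, 0.033, 0.706]
wrist_force: [0.4, 0.2, 0.3]
opening: 0.0754
```

Request:
apply_moves:
  delta_pos:
    - [1.0, 2.0, -1.0]
    - [1.0, 2.0, -1.0]
    - [1.0, 2.0, -1.0]
    - [1.0, 2.0, -1.0]
    - [0, 0.5, -1.0]
    - [0, 0, 0]
    - [0, 0, 0]
  twist: [0.119, 0.119, 0.119, 0.119, 0, 0, 0]
  hand: [0.8, 0.8, 0.8, 0.8, 0.8, 0.8, 0.8]

```text
time_s: 30.67
ee_pos: [0.5743, 0.0542, 0.1849]
eef_rot: [-0.195, 0.68, 0.196, 0.679]
wrist_force: [-0.5, -0.7, 0.2]
opening: 0.0749
```

```bash
python3 - <<'E'
from h import *
s=arm.observe(); print(s['time_s'],np.round(s['ee_pos'],4),yaw(),np.round(s['joint_positions'],2),loc(W,s['ee_pos']))
im=snap('wrist','w26');cv2.imwrite('pics/w26b.png',cv2.resize(im,None,fx=1.5,fy=1.5));crop(im,'w26c',170,130,180,110,4)
E
```

```text
30.6667 [0.5743 0.0542 0.1849] 122.13326300611469 [ 0.56  0.47 -0.99  1.82  0.44  1.09  1.54] [-0.0537  0.0064]
```

View pics/w26b.png

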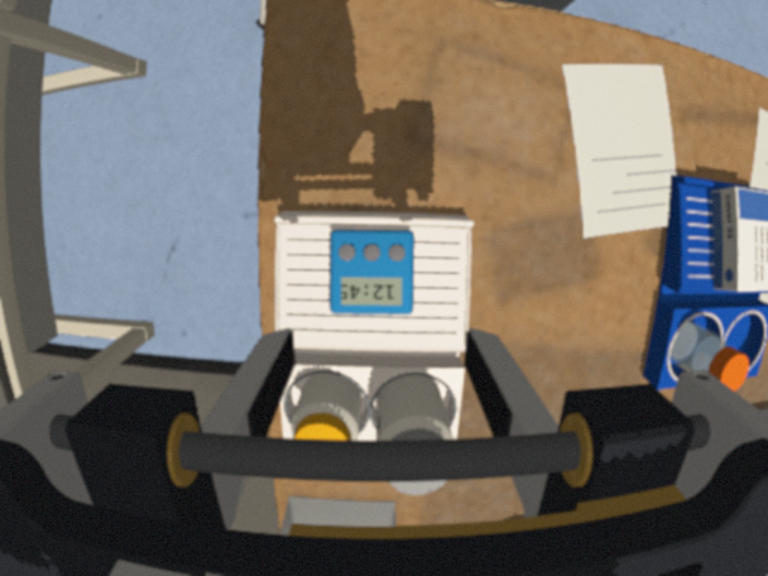

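View pics/w26c.png

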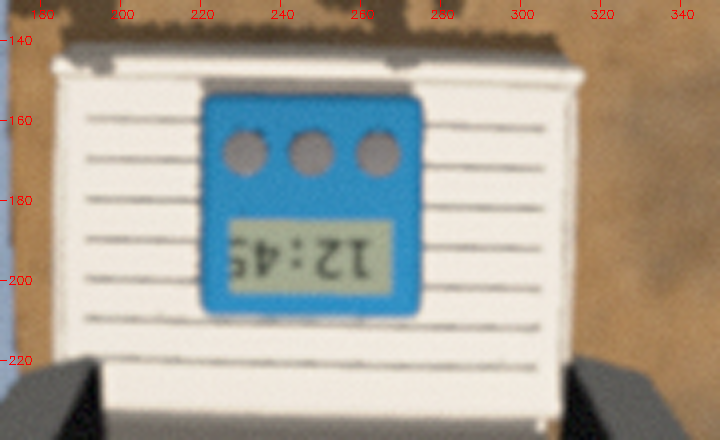

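Request:
apply_moves:
  delta_pos:
    - [0, -0.66, 0]
    - [0, 0, -3.0]
    - [0, 0, -3.5]
    - [0, 0, -3.5]
    - [0, 0, -2.5]
    - [0, 0, -1.0]
    - [0, 0, -0.3]
    - [0, 0, 0]
  twist: [-0.008, 0, 0, 0, 0, 0, 0, 0]
  hand: [0.8, 0.8, 0.8, 0.8, 0.8, 0.8, 0.8, 0.8]

```text
time_s: 31.38
ee_pos: [0.5757, 0.0464, 0.0481]
eef_rot: [-0.193, 0.68, 0.193, 0.68]
wrist_force: [0.7, 0.3, 1.0]
opening: 0.0752
```

```bash
python3 - <<'E'
from h import *
s=arm.observe(); print(s['time_s'],np.round(s['ee_pos'],4),yaw(),loc(W,s['ee_pos']),s['wrist_force'])
E
```

```text
31.3833 [0.5757 0.0464 0.0481] 121.6238708898228 [-0.0566 -0.001 ] [0.72934766 0.25847778 0.973361  ]
```

Request:
apply_moves:
  delta_pos:
    - [0, 0, -0.5]
    - [0, 0, -0.3]
    - [0, 0, 0]
    - [0, 0, 0]
    - [0, 0, 0]
    - [0, 0, 0]
    - [0, 0, 0]
    - [0, 0, 0]
  twist: [0, 0, 0, 0, 0, 0, 0, 0]
  hand: [0.8, 0.8, 0.72, 0.69, 0.66, 0.64, 0.62, 0.6]
  squeeze: 3

```text
time_s: 32.05
ee_pos: [0.5755, 0.047, 0.0398]
eef_rot: [-0.193, 0.68, 0.193, 0.68]
wrist_force: [0.1, 0.4, 4.9]
opening: 0.0617
```

Request:
apply_moves:
  delta_pos:
    - [0, 0, 0]
    - [-0.09, -0.05, -0.02]
    - [-0.09, -0.05, -0.02]
    - [-0.09, -0.05, -0.02]
    - [0, 0, 0]
  twist: [0, 0, 0, 0, 0]
  hand: [0.6, 0.6, 0.6, 0.6, 0.6]

```text
time_s: 32.47
ee_pos: [0.5726, 0.0454, 0.0389]
eef_rot: [-0.193, 0.68, 0.193, 0.68]
wrist_force: [1.6, 0.5, 4.0]
opening: 0.0618
```

```bash
python3 - <<'E'
from h import *
s=arm.observe(); print(s['time_s'],np.round(s['ee_pos'],4),yaw(),loc(W,s['ee_pos']),s['wrist_force'],s['opening'])
im=snap('wrist','w27');crop(im,'w27c',170,130,180,110,4)
E
```

```text
32.4667 [0.5726 0.0454 0.0389] 121.69008781994249 [-0.0597 -0.0003] [1.5993319  0.45422805 4.00220229] 0.0617655769773276
```

View pics/w27c.png

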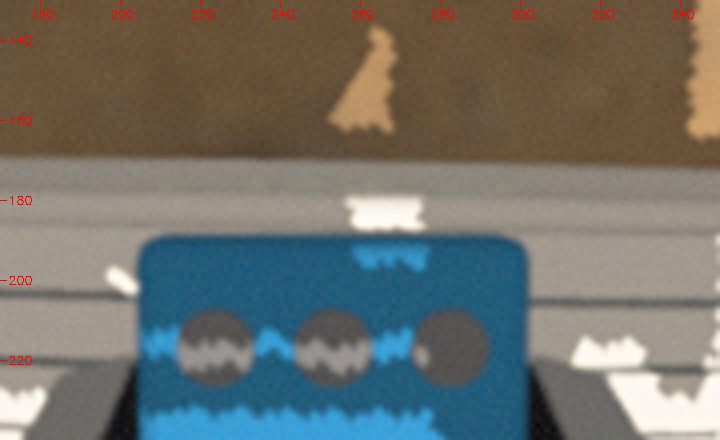

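Request:
apply_moves:
  delta_pos:
    - [-0.09, -0.05, -0.02]
    - [-0.05, -0.03, 0]
    - [0, 0, 0]
  twist: [0, 0, 0]
  hand: [0.6, 0.6, 0.6]

```text
time_s: 32.77
ee_pos: [0.5714, 0.0445, 0.0386]
eef_rot: [-0.193, 0.68, 0.193, 0.68]
wrist_force: [4.6, 0.1, 1.3]
opening: 0.0621
```

```bash
python3 - <<'E'
from h import *
s=arm.observe(); print(s['time_s'],np.round(s['ee_pos'],4),loc(W,s['ee_pos']),s['wrist_force'],s['opening'])
im=snap('wrist','w28');crop(im,'w28c',170,130,180,110,4)
E
```

```text
32.7667 [0.5714 0.0445 0.0386] [-0.0612 -0.0004] [4.57768721 0.07329453 1.34319799] 0.06205818957597099
```

View pics/w28c.png

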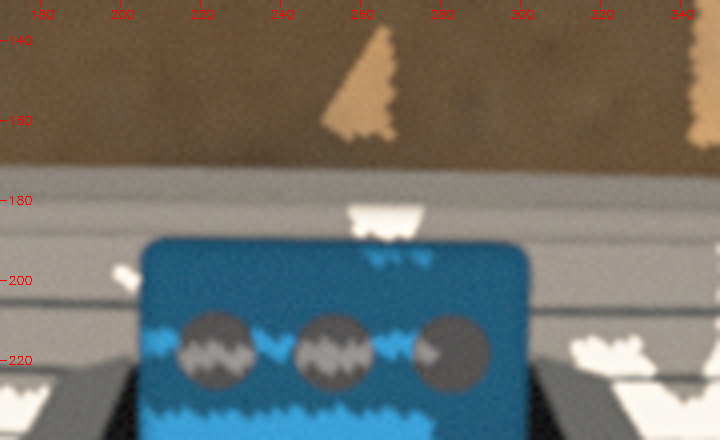

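Request:
apply_moves:
  delta_pos:
    - [0, 0, 0]
    - [0, 0, 0]
    - [0, 0, 0]
    - [0, 0, 1.5]
    - [0, 0, 3.0]
    - [0, 0, 3.5]
    - [0, 0, 3.5]
    - [0, 0, 3.0]
  twist: [0, 0, 0, 0, 0, 0, 0, 0]
  hand: [0.68, 0.75, 0.8, 0.8, 0.8, 0.8, 0.8, 0.8]

```text
time_s: 33.48
ee_pos: [0.5709, 0.0452, 0.1868]
eef_rot: [-0.193, 0.68, 0.193, 0.68]
wrist_force: [0.2, -0.4, 0.9]
opening: 0.0753
```

Request:
apply_moves:
  delta_pos:
    - [-2.0, 2.7, 0.5]
    - [-2.0, 2.7, 0]
    - [-2.0, 2.7, 0]
    - [-2.0, 2.7, 0]
    - [-2.0, 2.7, 0]
    - [-2.0, 2.7, 0]
    - [-2.0, 2.7, 0]
    - [-2.0, 2.7, 0]
  twist: [0, 0, 0, 0, 0, 0, 0, 0.02]
  hand: [0.8, 0.8, 0.8, 0.8, 0.8, 0.8, 0.8, 0.8]

```text
time_s: 34.15
ee_pos: [0.4097, 0.2617, 0.1896]
eef_rot: [-0.2, 0.678, 0.2, 0.678]
wrist_force: [1.1, -0.4, 0.2]
opening: 0.0756
```

Request:
apply_moves:
  delta_pos:
    - [-2.0, 2.7, 0]
    - [-2.0, 2.5, 0]
    - [-0.4, 0.3, 0]
    - [0, 0, 0]
    - [0, 0, 0]
  twist: [0, 0, 0, 0, 0]
  hand: [0.8, 0.8, 0.8, 0.8, 0.8]

```text
time_s: 34.57
ee_pos: [0.3673, 0.3153, 0.1891]
eef_rot: [-0.2, 0.678, 0.2, 0.678]
wrist_force: [-0.1, 0.1, -0.3]
opening: 0.0753
```

```bash
python3 - <<'E'
from h import *
s=arm.observe(); print(s['time_s'],np.round(s['ee_pos'],4),yaw(),np.round(s['joint_positions'],2),loc(B,s['ee_pos']))
im=snap('wrist','w29');cv2.imwrite('pics/w29b.png',cv2.resize(im,None,fx=1.5,fy=1.5));crop(im,'w29c',170,130,180,110,4)
E
```

```text
34.5667 [0.3673 0.3153 0.1891] 122.88376038266546 [ 0.13  0.32 -1.12  2.01  0.34  1.02  0.98] [-0.0455 -0.0044]
```

View pics/w29c.png

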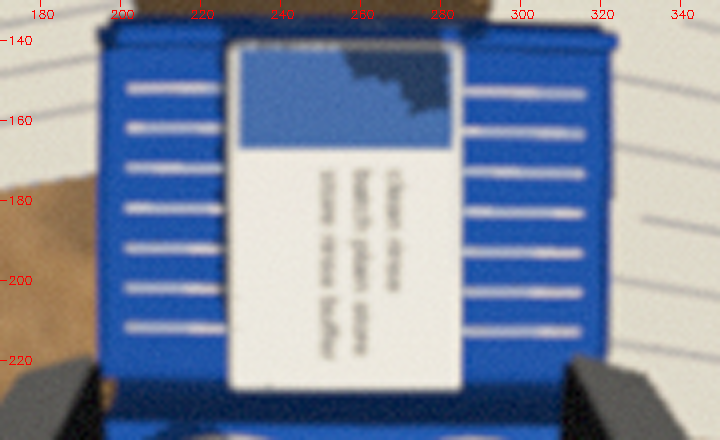

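View pics/w29b.png

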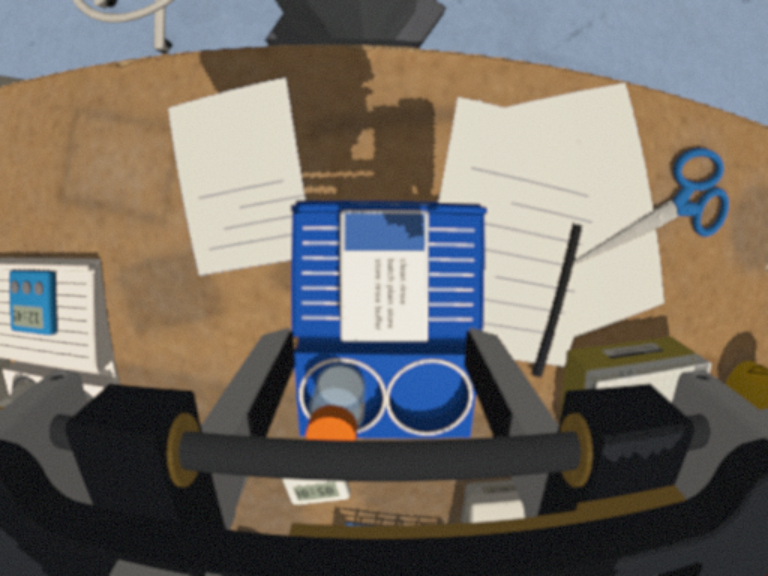

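Request:
apply_moves:
  delta_pos:
    - [-0.1, 0.3, -1.0]
    - [0, 0, -3.0]
    - [0, 0, -3.5]
    - [0, 0, -3.0]
    - [0, 0, -2.0]
    - [0, 0, -1.0]
    - [0, 0, -0.4]
    - [0, 0, 0]
  twist: [0, 0, 0, 0, 0, 0, 0, 0]
  hand: [0.8, 0.8, 0.8, 0.8, 0.8, 0.8, 0.8, 0.8]

```text
time_s: 35.28
ee_pos: [0.3662, 0.3184, 0.0492]
eef_rot: [-0.2, 0.679, 0.2, 0.678]
wrist_force: [-0.7, 0.8, 0.8]
opening: 0.0754
```

Request:
apply_moves:
  delta_pos:
    - [0, 0, 0]
    - [0, 0, 0]
    - [0, 0, 0]
    - [0, 0, 0]
    - [0, 0, 0]
    - [0, 0, 0]
    - [0, 0, 0]
    - [0, 0, 0]
  twist: [0, 0, 0, 0, 0, 0, 0, 0]
  hand: [0.75, 0.72, 0.7, 0.67, 0.65, 0.62, 0.6, 0.58]
  squeeze: 4

```text
time_s: 35.95
ee_pos: [0.3665, 0.3187, 0.05]
eef_rot: [-0.2, 0.678, 0.2, 0.678]
wrist_force: [0.4, -1.3, 6.7]
opening: 0.0603
```

```bash
python3 - <<'E'
from h import *
s=arm.observe(); print(s['time_s'],np.round(s['ee_pos'],4),yaw(),loc(B,s['ee_pos']),s['wrist_force'],s['opening'])
im=snap('wrist','w30');crop(im,'w30c',170,130,180,110,4)
E
```

```text
35.95 [0.3665 0.3187 0.05  ] 122.83026455903742 [-0.0444 -0.0011] [ 0.43138521 -1.26232261  6.65541994] 0.06029514473533965
```

View pics/w30c.png

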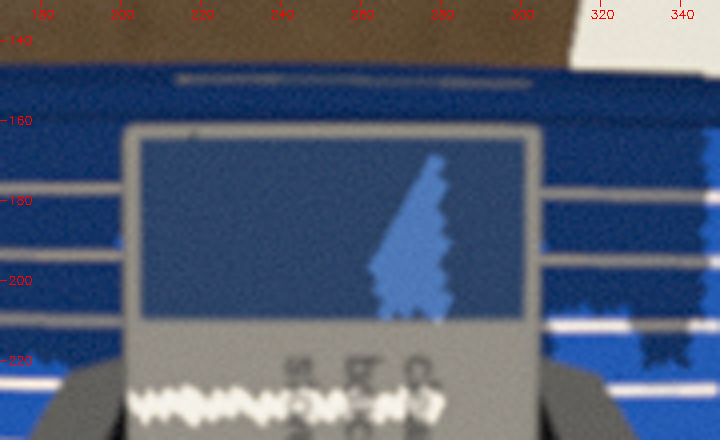

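Request:
apply_moves:
  delta_pos:
    - [-0.08, -0.05, -0.02]
    - [-0.08, -0.05, -0.02]
    - [0, 0, 0]
  twist: [0, 0, 0]
  hand: [0.58, 0.58, 0.58]

```text
time_s: 36.25
ee_pos: [0.3649, 0.318, 0.0496]
eef_rot: [-0.2, 0.678, 0.2, 0.679]
wrist_force: [0.9, -0.2, 6.3]
opening: 0.0601
```

Request:
apply_moves:
  delta_pos:
    - [-0.08, -0.05, -0.02]
    - [0, 0, 0]
  twist: [0, 0]
  hand: [0.58, 0.58]

```text
time_s: 36.42
ee_pos: [0.3643, 0.3175, 0.0494]
eef_rot: [-0.2, 0.678, 0.2, 0.679]
wrist_force: [3.4, 1.4, 4.8]
opening: 0.0602
```

```bash
python3 - <<'E'
from h import *
s=arm.observe(); print(s['time_s'],np.round(s['ee_pos'],4),yaw(),loc(B,s['ee_pos']),s['wrist_force'],s['opening'])
im=snap('wrist','w31');crop(im,'w31c',170,130,180,110,4)
E
```

```text
36.4167 [0.3643 0.3175 0.0494] 122.83526200847878 [-0.0469 -0.0009] [3.43373358 1.41964475 4.78644049] 0.060216574811720915
```

View pics/w31c.png

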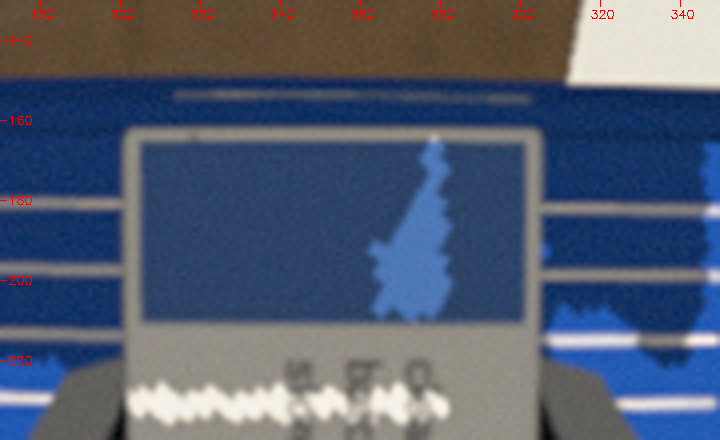

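Request:
apply_moves:
  delta_pos:
    - [0, 0, 0]
    - [0, 0, 0]
    - [0, 0, 0]
    - [0, 0, 1.5]
    - [0, 0, 3.0]
    - [0, 0, 3.5]
    - [0, 0, 3.5]
    - [0, 0, 2.5]
  twist: [0, 0, 0, 0, 0, 0, 0, 0]
  hand: [0.68, 0.75, 0.8, 0.8, 0.8, 0.8, 0.8, 0.8]

```text
time_s: 37.13
ee_pos: [0.3634, 0.3176, 0.1913]
eef_rot: [-0.2, 0.678, 0.2, 0.678]
wrist_force: [0.6, 0.7, 0.0]
opening: 0.0753
```

Request:
apply_moves:
  delta_pos:
    - [1.2, -3.5, 0]
    - [1.2, -3.5, 0]
    - [1.2, -3.5, 0]
    - [1.2, -3.5, 0]
    - [1.2, -3.5, 0]
    - [1.2, -3.5, 0]
    - [1.2, -3.5, 0]
    - [0.5, -3.5, 0]
  twist: [-0.12, -0.12, -0.12, -0.12, -0.12, -0.12, -0.12, -0.12]
  hand: [0.75, 0.75, 0.75, 0.75, 0.75, 0.75, 0.75, 0.75]

```text
time_s: 37.8
ee_pos: [0.4534, 0.0351, 0.1891]
eef_rot: [0.138, 0.693, -0.138, 0.694]
wrist_force: [1.3, 0.3, 0.2]
opening: 0.0707
```

Request:
apply_moves:
  delta_pos:
    - [0, -3.5, 1]
    - [0, -3.5, 1]
    - [0, -3.5, 1]
    - [0, -3.5, 1]
    - [0, -3.5, 1]
    - [0, -3.5, 0]
    - [0, -3.5, 0]
    - [0, -3.5, 0]
  twist: [-0.12, -0.12, -0.12, -0.12, -0.12, -0.12, -0.1, 0]
  hand: [0.75, 0.75, 0.75, 0.75, 0.75, 0.75, 0.75, 0.75]

```text
time_s: 38.47
ee_pos: [0.4522, -0.2445, 0.2391]
eef_rot: [0.403, 0.581, -0.403, 0.581]
wrist_force: [1.0, 0.3, 0.1]
opening: 0.0703
```

Request:
apply_moves:
  delta_pos:
    - [0, -3.5, 0]
    - [-1, -3.5, 0]
    - [-1, -3.5, 0]
    - [-1, -3.5, 0]
    - [0, 0, 0]
    - [0, 0, 0]
    - [0, 0, 0]
    - [0, 0, 0]
  twist: [0, 0, 0, 0, 0, 0, 0, 0]
  hand: [0.75, 0.75, 0.75, 0.75, 0.75, 0.75, 0.75, 0.75]

```text
time_s: 39.13
ee_pos: [0.4233, -0.3816, 0.239]
eef_rot: [0.401, 0.583, -0.401, 0.582]
wrist_force: [0.4, 0.5, 0.3]
opening: 0.0705
```

```bash
python3 - <<'E'
from h import *
s=arm.observe(); print(s['time_s'],np.round(s['ee_pos'],4),np.abs(s['joint_velocities']).max())
im=snap('top','t32');crop(im,'t32a',225,95,150,130,5);crop(im,'t32b',110,170,160,140,5)
im=snap('side','s32');crop(im,'s32b',130,110,260,150,3)
E
```

```text
39.1333 [ 0.4233 -0.3816  0.239 ] 0.006107546471120599
```

View pics/t32a.png

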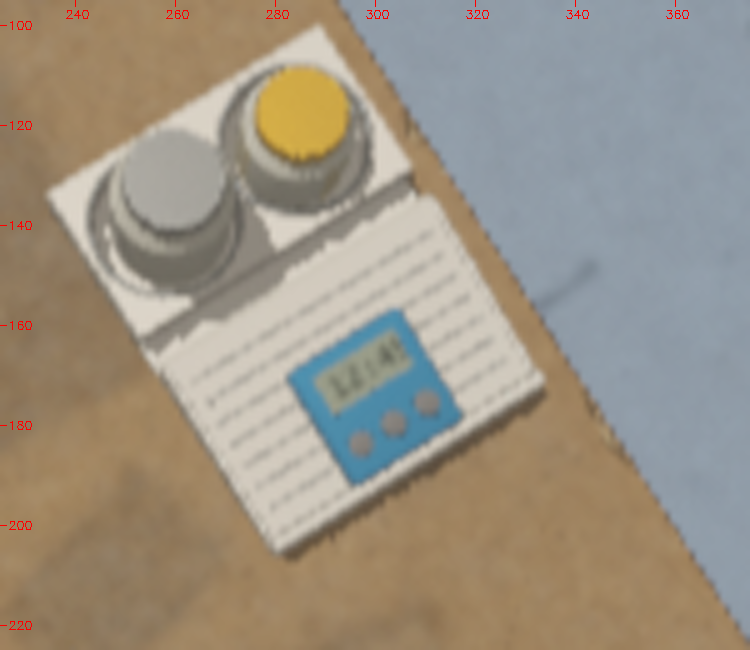

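View pics/t32b.png

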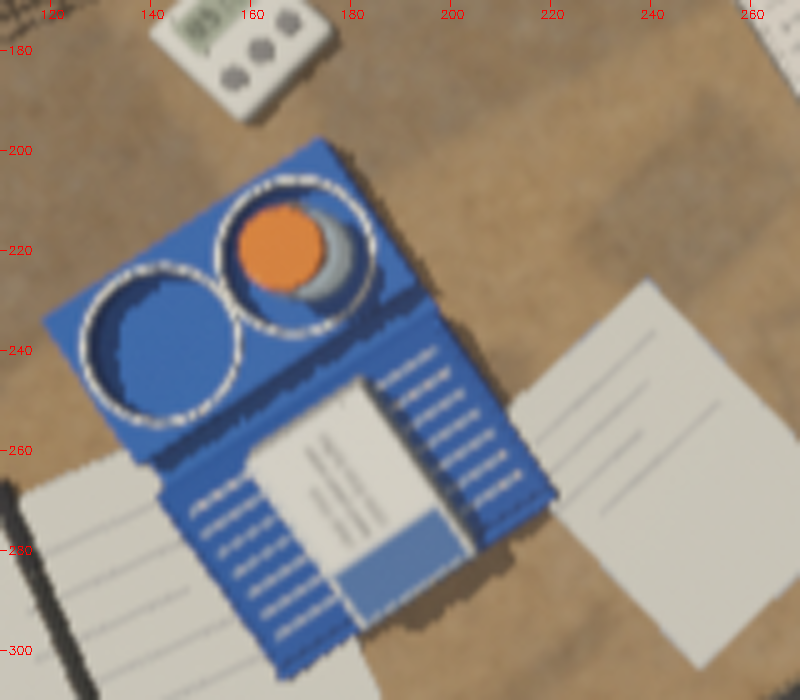

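View pics/s32b.png

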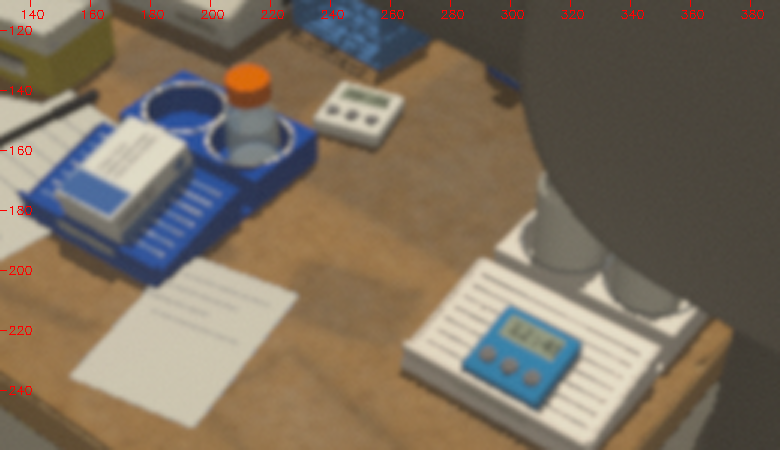

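```bash
python3 - <<'E'
from h import *
arm.close_job(); print(arm.observe()['time_s'])
E
```

```text
the job is handed in; nothing more can be done
the job is handed in; nothing more can be done
```

Both kits are made up and the job was handed in at about 39 s of the 118 s allowed. No verdict was reported.

- **White caddy:** the yellow-lid pot is in the right well and the grey-lid pot in the left. The blue timer lies face up on the ledge.
- **Blue caddy:** the orange-cap bottle is in the right well. The carton lies lengthwise down the slope on the ledge.
- **Setting down:** I lowered the pots and bottle until the wrist felt contact, then let go. The timer and carton first landed about 4 to 5 mm short of the lip. I gripped each again lightly and slid it down until the wrist force showed it against the lip (about 4 N).

The last top pictures show both pots and the bottle standing in their wells. In the last side picture the arm hides the upper parts of the two pots. The timer and carton look flat, square and up against their lips, and the gripper is clear of everything. I saw no movement of the white timer, but I did not measure it.

- **Camera disagreement:** the top and wrist cameras disagreed by 2–3 mm on where the caddies and parts lie along the slope. Both readings were within the allowed limits.
- **Not re-measured:** I did not recompute the timer and carton positions after the final slide. That they rest at the lip comes from the force reading and the pictures. The pot and bottle positions, measured from the top camera just before the slide, were within 4 mm of their well centres.

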